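Load the grinding jar into the mill

TASK

Load the small steel jar into the bench mill. First flip the isolator's handle over to off (towards the robot); then take the jar from its sloping stand, lower it upright into the holder with its ears through the two gaps, and twist it clockwise while pressing down until it sits fully home on the holder's floor. Only then flip the isolator back on, and leave the other things on the bench where they are.

Things in the scene. Friction and masses are not known exactly. Their poses are not given: they have to be found in the camera images.
- jar_grip (a point): Centre of the wing on the jar's lid: an upright steel plate 52 mm long (along the jar's x), 16 mm thick (along y), 44 mm high, with the lid's top (58 mm across) 22 mm below this point. Jar: 0.32 kg, closed, round body 50 mm across; z is its axis, upward; half a turn about z makes no difference. At the start it leans 30 degrees in the stand, its wing in the plane of the lean.
- jar_foot (a point): Centre of the jar's underside, 94 mm below jar_grip along the jar's axis. Axes as jar_grip. Two ears stick out of the jar's body on opposite sides, along its +x and -x, in line with the wing: 9 mm wide, 8 mm high, ends 33 mm from the axis, undersides 30 mm above the foot. The lid's underside is 62 mm above the foot.
- stand: Fixed grey plastic stand, 110 x 90 mm, origin at the centre of its underside. The jar's foot stands on its sloping plate in a ring (61 mm across, 22 mm high, about 1 mm loose). The jar leans 30 degrees from vertical towards the stand's -x (to the robot's right); draw it out along its own axis by 30 mm or more. Fingers that close along the stand's y axis take the wing.
- mill: Fixed round white mill casing, 160 mm across, with an upright aluminium cup holder, 80 mm across, on top. Origin at the centre of its underside, z up. The holder's upper lip has two gaps, at the mill's +x and -x, 44 degrees wide each, through which the jar's ears pass: jar's x along the mill's x, either way round, within about 12 degrees. Walls stop a turn anticlockwise.
- mill_mouth (a point): Centre of the holder's mouth, at the top of its lip (hole 57 mm across), 59 mm above its floor and 109 mm above the worktop. Lowered with its ears in the gaps, the jar meets three sprung rubber grips when its foot is 24 mm above the floor (about 8 to 18 N to push straight on through them; less while twisting), then stops with its foot 9 mm above the floor and its ears on two ramps.
- mill_seat (a point): Centre of the holder's flat floor, 50 mm above the worktop. Turned clockwise (seen from above) from the gaps, the ears run under the lip and down the ramps; from about 63 degrees of turn the foot can be pressed onto the floor; at about 82 degrees the ears meet a stop; 72 is the middle. The snug jar hardly sinks by its own weight: press it.
- isolator: Fixed grey box, 110 x 76 x 50 mm, with a toggle handle on top. Origin at the centre of its underside, z up; the handle swings in its x-z plane.
- lever (a joint): Angle of the isolator's handle, rad: 0 = off, leaning 0.6 rad from upright to the isolator's -x (roughly towards the robot); 1.2 = on, leaning 0.6 rad to +x (away from the robot). Upright at 0.6; top-heavy, so once past upright it falls to that end by itself; under 2 N at its tip moves it. On at the start.
- lever_tip (a point): Centre of the handle's black grip (15 mm thick along the swing, 34 mm wide, 30 mm high), 55 mm from the pivot.
- lever_pivot (a point): The handle's pivot, on the isolator's axis, 56 mm above the worktop.
- timer: Bystander: flat white timer, 66 x 60 x 18 mm; leave it.
- weighing_boat: Bystander: white dish, 81 x 81 x 13 mm; leave it.
- bung: Bystander: tapered rubber bung, 32 mm across, 26 mm high; leave it.
- marker: Bystander: pen, 135 mm long; leave it.
- sample_bottle: Bystander: small glass bottle, 58 mm across, 103 mm high; leave it.
- mortar: Bystander: porcelain mortar with pestle, 112 mm across, 109 mm high; leave it.
- conical_500: Bystander: conical flask, 98 mm across, 171 mm high; leave it.
Mind the look-alikes: they are no part of the job. Leave any purple look-alike of the part that bears jar_grip alone.

How it is judged:
On the way, in this order (a step that is already met when the one before it is completed fails the run):
1. the isolator's handle is at off while the jar is still out of the holder (value of joint lever below 0.15 rad and distance between jar_foot and mill_seat above 0.07 m), for 0.2 s.
2. the jar's foot is on the holder's floor, with the isolator off (z of jar_foot in the frame of mill_seat below 0.002 m and horizontal distance between jar_foot and mill_seat below 0.005 m and value of joint lever below 0.15 rad), for 0.2 s.
At the end, for the whole second after the job is handed in: The jar stands upright (within 4 degrees) in the holder, its foot within 2 mm of the floor and 5 mm of the centre, at rest, and the isolator's handle is at on (above 1.05 rad) (z of jar_foot in the frame of mill_seat below 0.002 m and horizontal distance between jar_foot and mill_seat below 0.005 m and angle between jar_grip's own z axis and vertical below 0.07 rad and value of joint lever above 1.05 rad and linear speed of jar below 0.02 m/s); the robot touches nothing.
It fails at once if a bystander is shifted by more than 30 mm (distance of any of timer, weighing_boat, bung, marker, sample_bottle, mortar, conical_500 from where it was at the start of the episode above 0.03 m).
It also fails if it takes over 70 s, if anything falls off the work surface, if the arm or the gripper's body presses on something with over 40 N, if the wrist force passes 120 N, or if a joint passes its speed limit or range.

ROBOT

A 7-joint arm with a two-finger parallel gripper is mounted at the origin on a cart in front of the work surface, level with it; the furniture and walls round the work are solid. World frame = base frame: x ahead of the robot, y to its left, z up, the work surface at z = 0. Lengths are in m, angles in rad, forces in N, time in s.
With the tool pointing down it reaches from about 0.4 to 0.85 m from the base axis. Payload 4.5 kg.
Tool frame: the origin (TCP) lies on the centre line of the jaws, within the pads' length; the fingertips stand 14 mm ahead of it and the grasp point (between the pads) lies 5 mm behind it (nose_length is the distance from the TCP to the fingertips, in m); x points along the fingers, y is the direction in which the jaws open and shut, and the axes are right-handed (so a half turn about x gives the same grasp; the last joint's range is limited). The gripper opens to 88 mm and grips with 3 to 60 N. Pads are 18 mm wide; open, the fingers measure 123 mm over their backs; the gripper's body (75 mm by 187 mm) begins 45 mm behind the grasp point.
Start: joints at [1.202, 0.689, -0.195, 1.565, 0.157, 0.902, -0.215], TCP at [0.245, -0.575, 0.253] pointing down, gripper open.
Joint ranges: [-3.01, 3.01], [-0.46, 2.08], [-1.47, 1.51], [0.13, 2.56], [-1, 4.14], [0.04, 2.09], [-2.66, 2.66]. Speed limits (rad/s): [2.57, 2.57, 3.14, 3.14, 3.14, 3.14, 3.14].

INTERFACE

Orientations are given as a unit quaternion [x, y, z, w].
In Python, from plant import get_state, snapshot, camera_params, finish_job, boxes_of, silhouettes, spot_point, nose_length gives the robot as it stands.
- The arm moves only by the tool apply_moves, never from a script. Its arguments are lists of equal length, an entry for each row: "delta_pos": the shift along the tool's x, y, z in cm, a list of three; "yaw": the turn about the tool's x in rad; "gripper": the opening in per cent of the stroke, from 0 (shut) to 100 (fully open). A call has 1 to 10 rows; each row is the pose to reach, as a shift and turn from the pose measured when the call began, along the tool's axes at that moment; what a row does not reach only later rows make up. A row lasts 1/12 s, in which the tool goes at most 41.7 mm and 7.16 degrees, less where a joint would pass 70% of its speed; a pose out of reach is approached as far as the arm can. A call with a gripper value outside its range is refused whole. The fingers move at their own pace and stop on an object; "force" is the grip in N (left out, the last holds). Time passes only in rows, so rows that repeat a pose let the fingers close. It gives the time, the measured TCP pose, the force and the opening at its end, in the units of the state.
- get_state(): the state, without advancing time (a new reading comes with each control period).
- snapshot(name): name is "side" or "top"; returns the picture (400x640x3 uint8, red, green, blue); there is no depth.
- camera_params(name): a dict with "fovy" (degrees; the focal length in pixels is half the picture's height over the tangent of half this angle, whatever the lens; pixels are square), "cx", "cy" (the principal point, pixels), "position" and "orientation" of the camera in the world. Camera axes: x right, y down, z forward; pixel columns grow to the right and rows downward; lengths in m; the calibration is good to about 2 mm. A picture is of the moment at which its call begins. camera_params takes no time and is no camera call.
- finish_job(): hands the job in, once; it reports no verdict.
Trained networks look in the newest picture that a camera, given by its name, has taken for a name from the list of things; names that differ only in an ending like _2 or _b are one class to them, and where a whole thing is asked for, a point or a joint stands for the part that bears it (a point fixed in the world has none). Each returns a list of dicts, best first, with "score" (0 to 1); they miss things now and then, are a little off and sometimes report something else, mostly with a low value. They report only what shows in the picture. A call takes as long as a camera call. They do not tell look-alikes from the thing itself.
- boxes_of(thing, camera): "bbox" ([left, top, width, height] in pixels, round what is visible of it).
- silhouettes(thing, camera): "mask" (400x640 bool, what is visible of it) and "bbox" ([left, top, width, height] in pixels, round what is visible of it).
- spot_point(thing, camera): "pixel" ([column, row] in pixels: a listed point, or the origin of a listed thing).
The state is a dict: "clock": time; "q": joint angles; "qd": joint speeds; "joint_torque": joint torques, N m; "tool_pos": TCP position; "eef_rot": TCP orientation; "contact_force": force on the tool from outside, world axes, zero at the start; "moment": the same for the moment, N m; "opening": opening from 0.0 (shut) to 1.0 (fully open).
Only numpy, scipy, OpenCV 4.12 (cv2) and the standard library are available. Lean on these libraries where they do the work, as an engineer would, in place of code of your own. Each camera call takes 0.05 s, during which the arm holds its last target.

## Working session

There is one attempt and no reset: what is moved stays moved. The work goes in short steps, Python scripts to look and compute and a tool call to move; the robot and the scene stay as the last step left them, time stands still between calls to the robot, and variables do not carry over. Pictures are saved under pics/ and viewed, and the job is handed in when it is done.

Besides the shell and the picture viewer there is one more tool, called by a JSON object that holds its "fn" and its "kwargs", one argument or row to a line. apply_moves: Moves the arm, as the interface text tells. Its arguments: {"type":"object","properties":{"delta_pos":{"type":"array"},"yaw":{"type":"array"},"gripper":{"type":"array"},"force":{"type":"number"}},"required":["delta_pos","yaw","gripper"]}

```bash
ls; mkdir -p pics
cat > h.py <<'E'
import numpy as np, cv2
from scipy.spatial.transform import Rotation as R
from plant import *
def save(name,fn):
    im=snapshot(name); cv2.imwrite('pics/'+fn,im[:,:,::-1]); return im
def ray(cam,px):
    p=camera_params(cam); f=200/np.tan(np.radians(p['fovy'])/2)
    d=np.array([(px[0]-p['cx'])/f,(px[1]-p['cy'])/f,1.0])
    q=p['orientation']; d=R.from_quat(q).apply(d); return np.array(p['position']),d/np.linalg.norm(d)
def atz(cam,px,z):
    o,d=ray(cam,px); return o+d*(z-o[2])/d[2]
def tri(a,pa,b,pb):
    o1,d1=ray(a,pa);o2,d2=ray(b,pb)
    A=np.array([d1,-d2]).T; t=np.linalg.lstsq(A,o2-o1,rcond=None)[0]
    x1=o1+t[0]*d1;x2=o2+t[1]*d2; return (x1+x2)/2,np.linalg.norm(x1-x2)
def proj(cam,P):
    p=camera_params(cam); f=200/np.tan(np.radians(p['fovy'])/2)
    c=R.from_quat(p['orientation']).inv().apply(np.array(P)-p['position'])
    return np.array([p['cx']+f*c[...,0]/c[...,2],p['cy']+f*c[...,1]/c[...,2]]).T
E
python3 - <<'E'
from h import *
for c in('side','top'):
    save(c,c+'0.png'); print(c,camera_params(c))
s=get_state(); print({k:np.round(v,3) for k,v in s.items()},nose_length if not callable(nose_length) else nose_length())
E
```

```text
pics
side {'fovy': 57.69663985351451, 'cx': 321.2581350475909, 'cy': 201.0197158800173, 'position': array([ 0.40151033, -0.7047125 ,  0.56071435]), 'orientation': array([ 0.87929864, -0.08879551,  0.04098265, -0.46612196])}
top {'fovy': 47.6112268784383, 'cx': 317.9974456691994, 'cy': 196.39739466409856, 'position': array([ 0.41979046, -0.00758463,  1.29863879]), 'orientation': array([-0.69750295,  0.71523273, -0.0271348 ,  0.03457566])}
{'clock': np.float64(0.1), 'q': array([ 1.202,  0.69 , -0.195,  1.566,  0.157,  0.903, -0.215]), 'qd': array([ 0.002, -0.   ,  0.001, -0.001,  0.001,  0.003,  0.001]), 'joint_torque': array([-3.0000e-03, -5.2851e+01, -1.2710e+00, -1.5384e+01, -5.3000e-02,
        2.0000e-03,  0.0000e+00]), 'tool_pos': array([ 0.245, -0.574,  0.252]), 'eef_rot': array([-0.693, -0.142,  0.693, -0.141]), 'contact_force': array([-0.834, -0.6  ,  0.24 ]), 'moment': array([ 0.002, -0.047, -0.033]), 'opening': np.float64(1.001)} 0.014
```

View pics/side0.png

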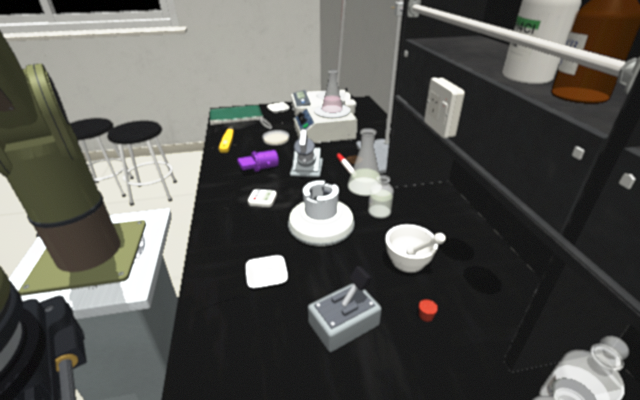

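View pics/top0.png

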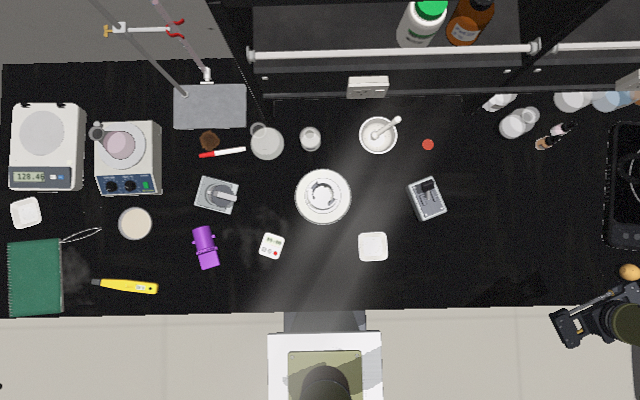

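Run:
```python
from h import *
P={}
for t in ['jar_grip','jar_foot','stand','mill','mill_mouth','mill_seat','isolator','lever_tip','lever_pivot']:
    for c in('side','top'):
        r=spot_point(t,c); print(t,c,[(np.round(x['pixel'],1).tolist(),round(x['score'],2)) for x in r[:3]]); P[t,c]=r
    if P[t,'side'] and P[t,'top']:
        print('   ',*[np.round(v,4) for v in tri('side',P[t,'side'][0]['pixel'],'top',P[t,'top'][0]['pixel'])])
```

```text
jar_grip side [([302.5, 142.4], 0.98), ([250.4, 163.3], 0.59)]
jar_grip top [([229.2, 196.1], 0.73), ([209.9, 259.4], 0.72)]
    [0.5293 0.2361 0.1188] 0.0012
jar_foot side [([302.9, 158.0], 0.91), ([273.2, 159.2], 0.7)]
jar_foot top [([196.6, 225.0], 0.86), ([217.4, 193.2], 0.71)]
    [0.5007 0.3447 0.0158] 0.0828
stand side [([305.9, 168.5], 0.91)]
stand top [([215.2, 194.6], 0.56)]
    [ 0.5458  0.3019 -0.0035] 0.0018
mill side [([320.3, 226.4], 0.65)]
mill top [([322.4, 197.8], 0.77)]
    [ 0.53   -0.008   0.0031] 0.0021
mill_mouth side [([266.7, 276.8], 0.73), ([316.8, 188.9], 0.56)]
mill_mouth top [([322.2, 191.6], 0.83)]
    [ 0.4715 -0.0183 -0.1125] 0.1739
mill_seat side [([316.3, 207.5], 0.61)]
mill_seat top [([323.5, 198.5], 0.89)]
    [ 0.5217 -0.0108  0.0638] 0.0003
isolator side [([340.1, 322.2], 0.61), ([268.2, 274.8], 0.15)]
isolator top [([424.8, 197.1], 0.93), ([322.4, 192.3], 0.38)]
    [ 0.5169 -0.2984  0.0097] 0.0121
lever_tip side [([357.3, 280.3], 0.67)]
lever_tip top [([426.6, 185.4], 0.42)]
    [ 0.5449 -0.2852  0.0971] 0.0044
lever_pivot side [([345.7, 305.0], 0.85)]
lever_pivot top [([423.3, 195.9], 0.78)]
    [ 0.5234 -0.288   0.0415] 0.0009
```

Candidates for the jar: the steel jar in the stand, at side (302,142) / top (229,196), and the purple look-alike lying down, at side (255,160) / top (206,248). By the description it's the steel one. I'll check this in close crops.

Run:
```python
import cv2,numpy as np
s=cv2.imread('pics/side0.png');t=cv2.imread('pics/top0.png')
def c(im,x,y,w,h,W=400,H=300): return cv2.resize(im[y:y+h,x:x+w],(W,H),interpolation=cv2.INTER_CUBIC)
cv2.imwrite('pics/crop1.png',np.vstack([np.hstack([c(s,272,110,80,60),c(t,180,165,80,60)]),np.hstack([c(s,280,170,80,60),c(t,280,165,80,60)])]))
cv2.imwrite('pics/crop2.png',np.hstack([c(s,300,260,100,75),c(t,385,165,80,60)]))
```

```text
(no output)
```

View pics/crop1.png

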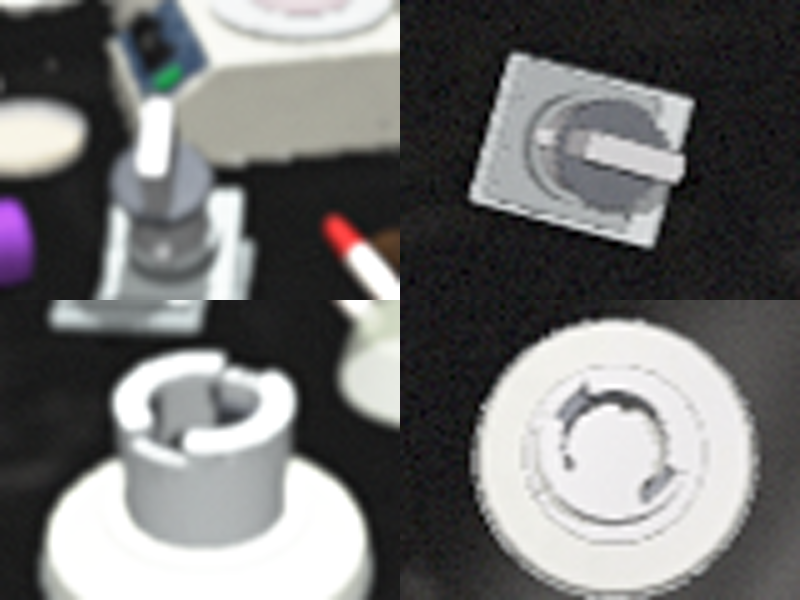

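View pics/crop2.png

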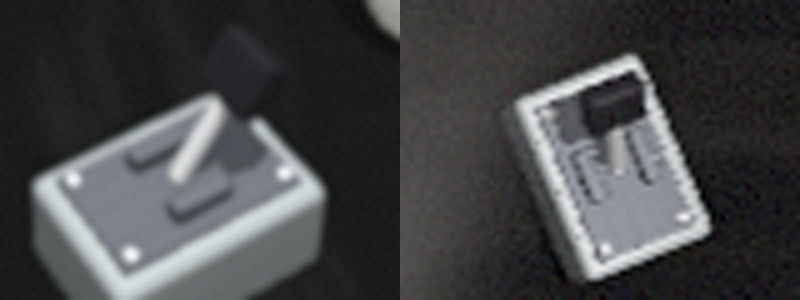

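Steel jar at crop centre is the right one: its wing leans right (−y), in the plane of the lean. The mill gaps are at about top (315,186)/(331,202). Next I'll refine the poses with silhouettes and model fits.

```bash
cat >> h.py <<'E'
def mask(t,c):
    r=silhouettes(t,c)
    return r
E
python3 - <<'E'
from h import *
ims={c:np.mean([snapshot(c).astype(float) for _ in range(4)],0) for c in('side','top')}
for c in ims: cv2.imwrite(f'pics/avg_{c}.png',ims[c][:,:,::-1]); 
for t in ['stand','mill','isolator','jar_grip','lever_tip']:
    for c in('side','top'):
        for i,r in enumerate(silhouettes(t,c)[:2]):
            m=r['mask']; np.save(f'm_{t}_{c}_{i}.npy',m)
            ys,xs=np.nonzero(m)
            rect=cv2.minAreaRect(np.c_[xs,ys].astype(np.float32))
            print(t,c,i,round(r['score'],2),np.round(r['bbox'],1).tolist(),m.sum(),[np.round(v,1) for v in rect])
print(get_state()['clock'])
E
```

```text
stand side 0 0.89 [292.3, 145.0, 34.2, 34.7] 539 [array([307. , 162.5]), array([27., 30.]), np.float64(90.0)]
stand top 0 0.61 [195.2, 175.7, 39.4, 38.2] 710 [array([215.2, 194.8]), array([38.4, 31.2]), np.float64(15.3)]
stand top 1 0.61 [205.7, 185.5, 29.0, 20.8] 420 [array([219.3, 195.3]), array([21.8, 23.1]), np.float64(58.0)]
mill side 0 0.56 [289.6, 182.6, 62.8, 62.3] 3060 [array([324.3, 216.5]), array([62.5, 64.9]), np.float64(27.5)]
mill side 1 0.22 [292.9, 129.5, 26.4, 31.8] 491 [array([305. , 145.5]), array([33., 20.]), np.float64(90.0)]
mill top 0 0.88 [296.0, 167.9, 55.6, 57.8] 2418 [array([321.7, 196.5]), array([54.6, 54.8]), np.float64(36.9)]
isolator side 0 0.85 [308.6, 267.2, 72.6, 82.8] 3540 [array([347.2, 310. ]), array([60.2, 77.9]), np.float64(54.5)]
isolator top 0 0.66 [405.4, 173.8, 40.0, 47.4] 1206 [array([425.1, 198.7]), array([40.4, 30.1]), np.float64(66.8)]
jar_grip side 0 0.71 [294.4, 130.4, 20.0, 32.4] 440 [array([304.5, 146. ]), array([32., 19.]), np.float64(90.0)]
jar_grip side 1 0.6 [241.0, 148.7, 36.8, 21.9] 573 [array([258. , 161.2]), array([17.5, 40.1]), np.float64(84.0)]
jar_grip top 0 0.77 [194.4, 224.0, 26.7, 46.2] 833 [array([204.6, 247.1]), array([43.6, 22.9]), np.float64(79.5)]
jar_grip top 1 0.57 [206.6, 183.3, 28.1, 23.3] 435 [array([220.5, 195. ]), array([21.9, 24.1]), np.float64(63.4)]
lever_tip top 0 0.57 [419.2, 178.7, 13.0, 19.9] 139 [array([425.8, 188. ]), array([11.5, 18.4]), np.float64(17.1)]
1.9[ WARN:0@12.462] global loadsave.cpp:1063 imwrite_ Unsupported depth image for selected encoder is fallbacked to CV_8U.
```

```bash
cat > fit.py <<'E'
from h import *
def boxrect(name,c='top',i=0):
    m=np.load(f'm_{name}_{c}_{i}.npy'); ys,xs=np.nonzero(m)
    return cv2.boxPoints(cv2.minAreaRect(np.c_[xs,ys].astype(np.float32)))
for n,z in(('stand',0.0),('stand',0.01),('isolator',0.05)):
    b=boxrect(n); w=np.array([atz('top',p+0.0,z) for p in b])
    print(n,z,np.round(w[:,:2],4).tolist(),'ctr',np.round(w.mean(0)[:2],4))
    for k in range(2):
        e=w[k+1]-w[k]; print('  edge',round(np.linalg.norm(e),4),'ang',round(np.degrees(np.arctan2(e[1],e[0])),1))
# mill: ellipse of casing in top and cup
im=cv2.imread('pics/avg_top.png'); g=im.mean(2)
m=np.zeros(g.shape,np.uint8); m[160:235,285:360]=(g[160:235,285:360]>140)
cs=max(cv2.findContours(m,cv2.RETR_EXTERNAL,cv2.CHAIN_APPROX_NONE)[0],key=cv2.contourArea)
e=cv2.fitEllipse(cs); print('mill ellipse',e)
for z in(0,0.02,0.03,0.04): print(z,atz('top',e[0],z), e[1][0]/453*(1.2986-z))
E
python3 fit.py
python3 - <<'E'
import cv2,numpy as np
t=cv2.imread('pics/avg_top.png');s=cv2.imread('pics/avg_side.png')
a=cv2.resize(t[180:216,305:341],(500,500),interpolation=cv2.INTER_CUBIC)
b=cv2.resize(s[178:222,298:342],(500,500),interpolation=cv2.INTER_CUBIC)
o=np.hstack([a,b]); o=cv2.resize(o,(800,400)); cv2.imwrite('pics/mill.png',o)
E
```

```text
stand 0.0 [[0.5186, 0.3664], [0.6054, 0.3425], [0.5732, 0.2352], [0.4868, 0.2596]] ctr [0.546  0.3009]
  edge 0.0901 ang -15.4
  edge 0.112 ang -106.7
stand 0.01 [[0.5178, 0.3635], [0.604, 0.3398], [0.572, 0.2333], [0.4863, 0.2576]] ctr [0.545  0.2985]
  edge 0.0894 ang -15.4
  edge 0.1112 ang -106.7
isolator 0.05 [[0.552, -0.2322], [0.583, -0.3099], [0.4789, -0.3488], [0.4484, -0.2716]] ctr [ 0.5156 -0.2906]
  edge 0.0836 ang -68.3
  edge 0.1111 ang -159.5
mill ellipse ((322.6416931152344, 196.42225646972656), (54.81279754638672, 55.32407760620117), 12.178546905517578)
0 [ 0.53320395 -0.00865542  0.        ] 0.15713001963297527
0.02 [ 0.5314573  -0.00863893  0.02      ] 0.15471002857132463
0.03 [ 0.53058397 -0.00863068  0.03      ] 0.15350003304049933
0.04 [ 0.52971065 -0.00862244  0.04      ] 0.15229003750967401
```

View pics/mill.png

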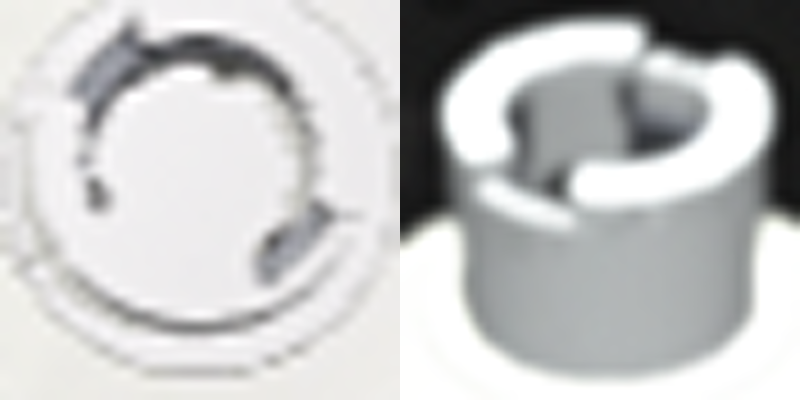

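```bash
cat > ov.py <<'E'
from h import *
import sys
def draw(cx,cy,th,fn):
    out=[]
    for c,(x0,y0,w) in (('top',(303,178,40)),('side',(295,176,48))):
        im=cv2.imread(f'pics/avg_{c}.png')[y0:y0+w,x0:x0+w]; k=400/w
        im=cv2.resize(im,(400,400),interpolation=cv2.INTER_CUBIC)
        def pl(P,col):
            p=(proj(c,P)-[x0,y0]+0.5)*k
            cv2.polylines(im,[p.astype(np.int32)],False,col,1)
        a=np.linspace(0,2*np.pi,90)
        for r,col in((.0285,(0,0,255)),(.04,(0,160,0))):
            pl(np.c_[cx+r*np.cos(a),cy+r*np.sin(a),a*0+.109],col)
        for s in(0,np.pi):
            for d in(-22,22):
                t=th+s+np.radians(d)
                pl(np.array([[cx+r*np.cos(t),cy+r*np.sin(t),.109] for r in(.0285,.04)]),(255,0,0))
        out.append(im)
    cv2.imwrite(fn,np.hstack(out))
draw(float(sys.argv[1]),float(sys.argv[2]),np.radians(float(sys.argv[3])),sys.argv[4])
E
python3 - <<'E'
from h import *
# gap edge pixels at lip top (panel coords of mill.png)
for p in [(480,170),(575,220),(640,40),(735,65)]:
    px=(298+(p[0]-400)/9.09-.5,178+p[1]/9.09-.5); print('side',np.round(atz('side',px,.109),4))
for p in [(72,98),(130,25),(330,210),(265,280)]:
    px=(305+p[0]/11.11-.5,180+p[1]/11.11-.5); print('top',np.round(atz('top',px,.1),4))
E
python3 ov.py 0.531 -0.0087 45 pics/ov1.png
```

```text
side [ 0.4967 -0.0257  0.109 ]
side [ 0.5157 -0.0524  0.109 ]
side [0.548  0.0269 0.109 ]
side [0.5697 0.0093 0.109 ]
top [0.5469 0.0219 0.1   ]
top [0.5641 0.0076 0.1   ]
top [ 0.5184 -0.0391  0.1   ]
top [ 0.5021 -0.0231  0.1   ]
```

View pics/ov1.png

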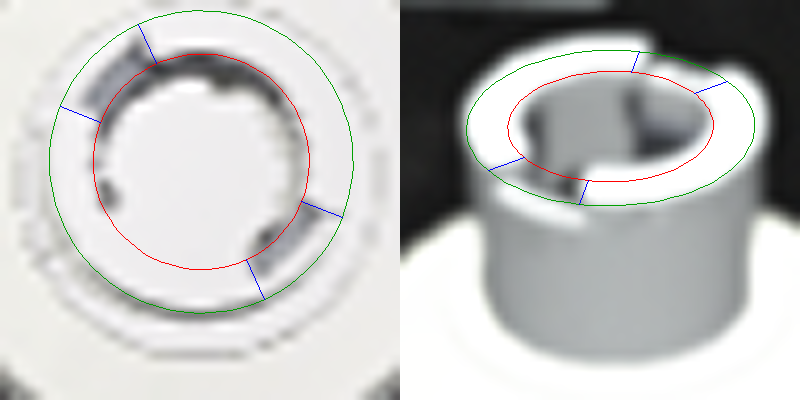

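```bash
cat > ovj.py <<'E'
from h import *
import sys
# gx gy gz theta(stand x axis deg) lean deg
def jarpts(g,th,lean):
    # jar x: in lean plane; z axis leans toward -xs
    xs=np.array([np.cos(th),np.sin(th),0]); zz=np.array([0,0,1.])
    z=np.cos(lean)*zz-np.sin(lean)*xs; x=np.cos(lean)*xs+np.sin(lean)*zz; y=np.cross(z,x)
    f=lambda a,b,c:g+a*x+b*y+c*z
    L=[]
    for b in(-.008,.008): L.append([f(-.026,b,-.022),f(.026,b,-.022),f(.026,b,.022),f(-.026,b,.022),f(-.026,b,-.022)])
    for a in(-.026,.026):
        for c in(-.022,.022): L.append([f(a,-.008,c),f(a,.008,c)])
    t=np.linspace(0,2*np.pi,60)
    for r,c in((.029,-.022),(.029,-.032),(.025,-.094)): L.append([f(r*np.cos(q),r*np.sin(q),c) for q in t])
    return [np.array(l) for l in L]
def draw(g,th,lean,fn,wins,src=None,extra=[]):
    out=[]
    for c,(x0,y0,w) in wins:
        im=cv2.imread(src[c] if src else f'pics/avg_{c}.png')[y0:y0+w,x0:x0+w]; k=400/w
        im=cv2.resize(im,(400,400),interpolation=cv2.INTER_CUBIC)
        for P in jarpts(np.array(g),th,lean): cv2.polylines(im,[((proj(c,P)-[x0,y0]+.5)*k).astype(np.int32)],False,(0,0,255),1)
        for P in extra: cv2.polylines(im,[((proj(c,P)-[x0,y0]+.5)*k).astype(np.int32)],False,(0,200,0),1)
        out.append(im)
    cv2.imwrite(fn,np.hstack(out))
if __name__=='__main__':
    v=[float(a) for a in sys.argv[1:6]]; th=np.radians(v[3])
    xs=np.array([np.cos(th),np.sin(th),0]);ys=np.array([-xs[1],xs[0],0]);c=np.array([.546,.301,0])
    st=np.array([c+a*.055*xs+b*.045*ys for a,b in((1,1),(1,-1),(-1,-1),(-1,1),(1,1))])
    draw(v[:3],th,np.radians(v[4]),sys.argv[6],(('top',(192,172,48)),('side',(280,122,60))),extra=[st])
E
python3 ovj.py .5293 .2361 .1188 74.3 30 pics/ovj1.png
```

```text
(no output)
```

View pics/ovj1.png

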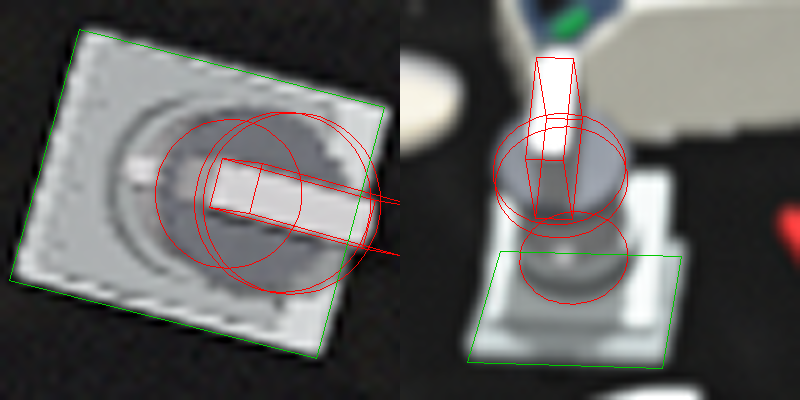

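```bash
python3 ovj.py .5315 .2475 .1190 75 30 pics/ovj2.png
```

```text
(no output)
```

View pics/ovj2.png

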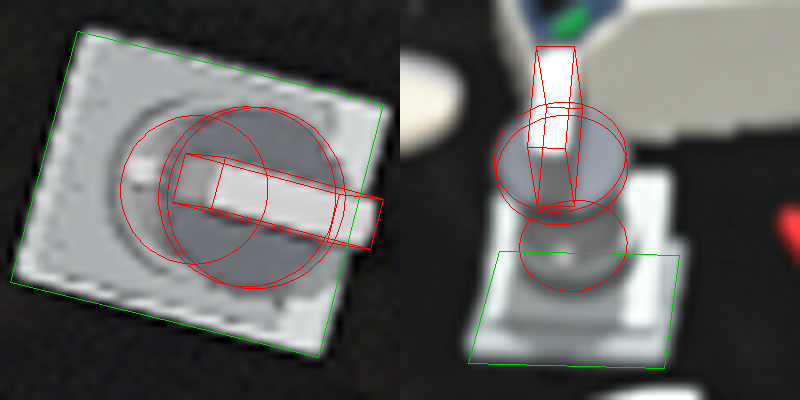

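```bash
cat > ovi.py <<'E'
from h import *
import sys
cx,cy,td=[float(a) for a in sys.argv[1:4]]; th=np.radians(td)
x=np.array([np.cos(th),np.sin(th),0]);y=np.array([-x[1],x[0],0]);z=np.array([0,0,1.]);o=np.array([cx,cy,0])
lev=float(sys.argv[5]) if len(sys.argv)>5 else 1.2
L=[]
for h in(0,.05): L.append([o+a*.055*x+b*.038*y+h*z for a,b in((1,1),(1,-1),(-1,-1),(-1,1),(1,1))])
p=o+.056*z; a=lev-.6; u=np.sin(a)*x+np.cos(a)*z; v=np.cos(a)*x-np.sin(a)*z
L.append([p,p+.055*u])
for s in(-.0075,.0075): L.append([p+.055*u+s*v+i*.017*y+j*.015*u for i,j in((1,1),(1,-1),(-1,-1),(-1,1),(1,1))])
out=[]
for c,(x0,y0,w) in (('top',(400,170,52)),('side',(300,258,90))):
    im=cv2.imread((sys.argv[6]+f'_{c}.png') if len(sys.argv)>6 else f'pics/avg_{c}.png')[y0:y0+w,x0:x0+w]; k=400/w
    im=cv2.resize(im,(400,400),interpolation=cv2.INTER_CUBIC)
    im=cv2.convertScaleAbs(im,alpha=1.5,beta=20)
    for P in L: cv2.polylines(im,[((proj(c,np.array(P))-[x0,y0]+.5)*k).astype(np.int32)],False,(0,0,255),1)
    out.append(im)
cv2.imwrite(sys.argv[4],np.hstack(out)); print(p+.055*u)
E
python3 ovi.py .518 -.289 21 pics/ovi1.png
```

```text
[ 0.54699265 -0.27787076  0.10139346]
```

View pics/ovi1.png

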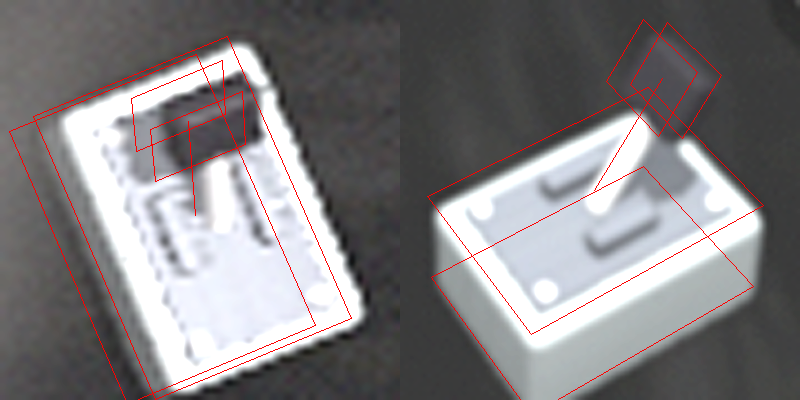

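```bash
python3 ovi.py .516 -.297 21.5 pics/ovi2.png
```

```text
[ 0.54489443 -0.28561818  0.10139346]
```

View pics/ovi2.png

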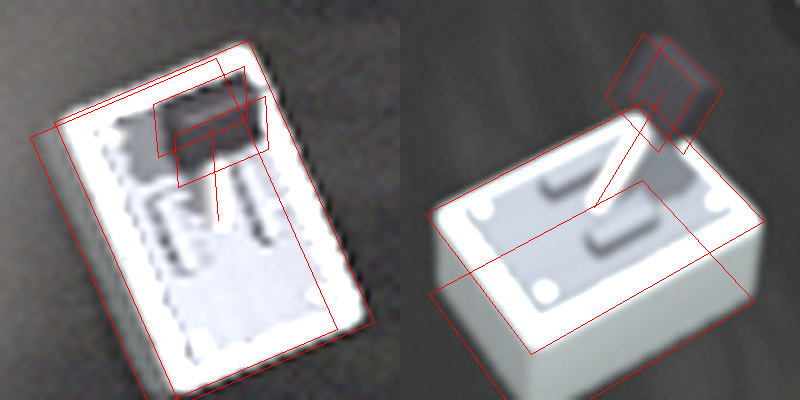

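```bash
cat >> h.py <<'E'
def plan(P,jaw=None):
    """P target TCP, jaw: desired jaw axis angle (deg, world, mod 180) -> delta cm in tool axes, yaw"""
    s=get_state(); r=R.from_quat(s['eef_rot']); 
    d=r.inv().apply(np.array(P)-s['tool_pos'])*100
    y=r.apply([0,1,0]); a=np.degrees(np.arctan2(y[1],y[0]))
    out=[np.round(d,2).tolist(),'jaw now',round(a,1),'q',np.round(s['q'],2).tolist(),'axes x',np.round(r.apply([1,0,0]),3).tolist()]
    if jaw is not None:
        dd=(jaw-a+90)%180-90; out+=['yaw(rad, tool down => -world)',round(-np.radians(dd),3)]
    print(*out)
def iso(a,b=0,z=.114):
    t=np.radians(21.5); return np.array([.516+a*np.cos(t)-b*np.sin(t),-.297+a*np.sin(t)+b*np.cos(t),z])
E
python3 -c "
from h import *
print(get_state()['tool_pos'],get_state()['clock'])
plan(iso(.08,0,.25),111.5);plan(iso(.08,0,.114),21.5);print(iso(.08))"
```

```text
[ 0.24503415 -0.57501105  0.2527463 ] 1.9
[0.27, -14.73, -43.82] jaw now -66.9 q [1.2, 0.69, -0.19, 1.57, 0.16, 0.9, -0.22] axes x [0.0, -0.0, -1.0] yaw(rad, tool down => -world) 0.028
[13.87, -14.74, -43.82] jaw now -66.9 q [1.2, 0.69, -0.19, 1.57, 0.16, 0.9, -0.22] axes x [0.0, -0.0, -1.0] yaw(rad, tool down => -world) -1.543
[ 0.59043341 -0.2676799   0.114     ]
```

{"fn": "apply_moves", "kwargs": {
  "delta_pos": [
    [0,-1.4,-4.1],
    [0,-2.8,-8.2],
    [0,-4.2,-12.3],
    [0,-5.6,-16.4],
    [0,-7,-20.5],
    [0,-8.4,-24.6],
    [0,-9.8,-28.7],
    [0,-11.2,-32.8],
    [0.2,-12.6,-37],
    [0.3,-14,-41]
  ],
  "yaw": [0,0,0,0.03,0.03,0.03,0.03,0.03,0.03,0.03],
  "gripper": [0,0,0,0,0,0,0,0,0,0]
}}

```text
clock: 2.73
tool_pos: [0.5564, -0.2951, 0.2503]
eef_rot: [0.695, 0.131, -0.695, 0.131]
contact_force: [0.6, -0.9, -0.1]
opening: 0.268
```

```bash
python3 -c "
from h import *
plan(iso(.08,0,.114),111.5);plan(iso(-.012,0,.114),111.5);print(get_state()['contact_force'],get_state()['clock'],get_state()['opening'],get_state()['tool_pos'])"
```

```text
[13.63, -1.32, -4.16] jaw now -68.6 q [0.49, 0.7, -0.14, 1.55, 0.11, 0.9, -0.89] axes x [0.0, -0.0, -1.0] yaw(rad, tool down => -world) -0.002
[13.63, -1.3, 5.04] jaw now -68.6 q [0.49, 0.7, -0.14, 1.55, 0.11, 0.9, -0.89] axes x [0.0, -0.0, -1.0] yaw(rad, tool down => -world) -0.002
[ 0.61675084 -0.92670854 -0.08377442] 2.7333 0.26791705749979705 [ 0.55642886 -0.2950591   0.25033577]
```

{"fn": "apply_moves", "kwargs": {
  "delta_pos": [
    [0,-1.3,-4.1],
    [4,-1.3,-4.2],
    [8,-1.3,-4.2],
    [12,-1.3,-4.2],
    [13.6,-1.3,-4.2],
    [13.6,-1.3,-4.2],
    [13.6,-1.3,-2.2]
  ],
  "yaw": [0,0,0,0,0,0,0],
  "gripper": [0,0,0,0,0,0,0]
}}

```text
clock: 3.32
tool_pos: [0.5761, -0.2719, 0.1139]
eef_rot: [0.696, 0.133, -0.693, 0.132]
contact_force: [1.0, -0.1, 1.8]
opening: 0.002
```

```bash
python3 -c "
from h import *
plan(iso(-.012,0,.114),111.5);print(get_state()['contact_force'])"
```

```text
[-0.05, 0.11, 7.71] jaw now -68.4 q [0.44, 0.88, -0.12, 1.64, 0.15, 0.63, -0.96] axes x [0.005, 0.002, -1.0] yaw(rad, tool down => -world) 0.002
[ 0.96114024 -0.09951033  1.82767774]
```

{"fn": "apply_moves", "kwargs": {
  "delta_pos": [
    [0,0,1.5],
    [0,0,3],
    [0,0,4.5],
    [0,0,6],
    [0,0,7.5],
    [0,0,7.8],
    [0,0,6],
    [-4,0,5],
    [-8,0,5],
    [-9,0,5]
  ],
  "yaw": [0,0,0,0,0,0,0,0,0,0],
  "gripper": [0,0,0,0,0,50,50,60,60,60]
}}

```text
clock: 4.15
tool_pos: [0.5338, -0.2917, 0.2109]
eef_rot: [0.7, 0.131, -0.689, 0.135]
contact_force: [0.8, -0.4, -0.1]
opening: 0.363
```

```bash
python3 -c "
from h import *
save('top','l1_top.png');save('side','l1_side.png')
plan([.531,.248,.24],165);print(get_state()['clock'])"; python3 ovi.py .516 -.297 21.5 pics/ovi3.png 0 pics/l1
```

```text
[-3.29, -50.19, -19.84] jaw now -68.4 q [0.51, 0.71, -0.15, 1.68, 0.14, 0.74, -0.89] axes x [0.013, -0.002, -1.0] yaw(rad, tool down => -world) -0.932
4.25
[ 0.48710557 -0.30838182  0.10139346]
```

View pics/ovi3.png

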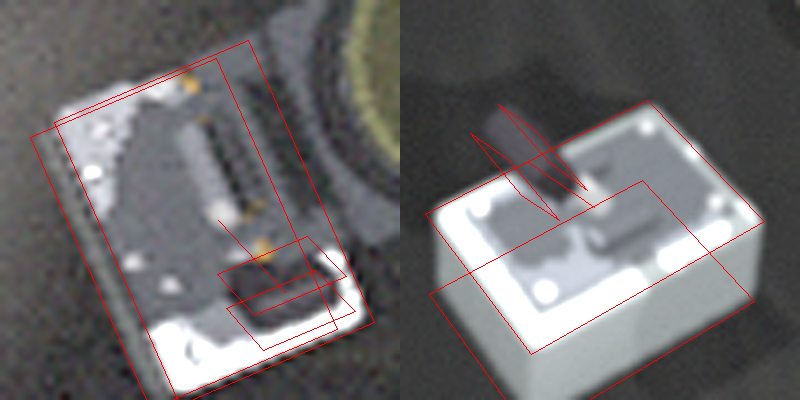

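{"fn": "apply_moves", "kwargs": {
  "delta_pos": [
    [-2,-3.8,-1.5],
    [-3,-7.6,-3],
    [-3,-11.4,-4.5],
    [-3,-15.2,-6],
    [-3,-19,-7.5],
    [-3,-22.8,-9],
    [-3.2,-26.6,-10.5],
    [-3.2,-30.4,-12],
    [-3.3,-34.2,-13.5],
    [-3.3,-38,-15]
  ],
  "yaw": [-0.09,-0.18,-0.27,-0.36,-0.45,-0.54,-0.63,-0.72,-0.81,-0.9],
  "gripper": [70,70,70,70,70,70,70,70,70,70],
  "force": 30
}}

```text
clock: 5.08
tool_pos: [0.5301, 0.1182, 0.2399]
eef_rot: [0.57, 0.419, -0.564, 0.426]
contact_force: [1.0, -1.0, 0.2]
opening: 0.703
```

```bash
python3 -c "
from h import *
plan([.531,.248,.24],165)"
```

```text
[-0.04, -3.62, -12.46] jaw now -16.6 q [-0.09, 0.61, -0.36, 1.83, 0.31, 0.74, -0.91] axes x [0.012, -0.003, -1.0] yaw(rad, tool down => -world) -0.028
```

{"fn": "apply_moves", "kwargs": {
  "delta_pos": [
    [0,-1.2,-4],
    [0,-2.4,-8],
    [0,-3.6,-12.4],
    [0,-3.6,-12.5],
    [0,-3.6,-12.5]
  ],
  "yaw": [-0.03,-0.03,-0.03,-0.03,-0.03],
  "gripper": [70,70,70,70,70]
}}

```text
clock: 5.5
tool_pos: [0.5299, 0.2525, 0.239]
eef_rot: [0.562, 0.43, -0.556, 0.435]
contact_force: [-0.6, -0.5, 0.1]
opening: 0.703
```

```bash
python3 -c "
from h import *
save('top','g1_top.png');save('side','g1_side.png')
plan([.531,.248,.115],165);print(get_state()['tool_pos'])
a=cv2.imread('pics/g1_side.png')[80:200,240:360];b=cv2.imread('pics/g1_top.png')[140:240,170:270]
cv2.imwrite('pics/g1.png',np.hstack([cv2.resize(a,(400,400)),cv2.resize(b,(400,400))]))"
```

```text
[12.38, -0.19, -0.17] jaw now -14.9 q [-0.32, 0.66, -0.35, 1.71, 0.31, 0.82, -1.07] axes x [0.01, -0.005, -1.0] yaw(rad, tool down => -world) 0.001
[0.53108446 0.24650191 0.23881765]
```

View pics/g1.png

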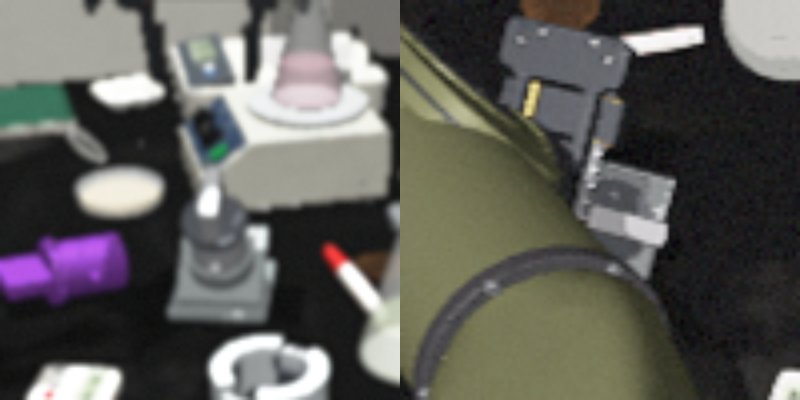

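```bash
python3 -c "
from h import *
for p in ([.531,.2465,.239],[.531,.2465,.30]): print(proj('side',np.array(p)),proj('top',np.array(p)))"
```

```text
[300.96528508  99.56249967] [214.20985345 191.28921633]
[299.97216732  76.36196078] [207.62762698 188.59017742]
```

View pics/g1_top.png

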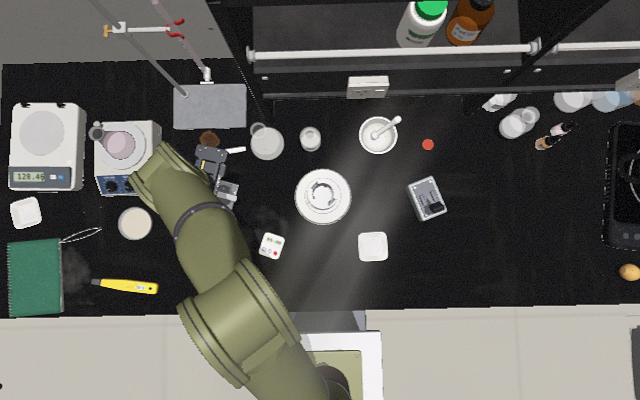

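View pics/g1_side.png

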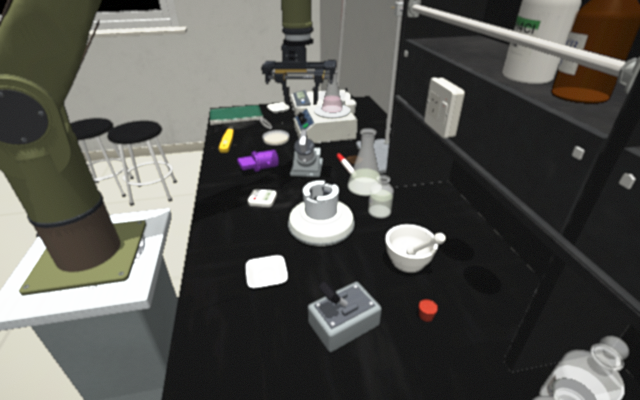

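```bash
python3 -c "
import cv2
a=cv2.imread('pics/g1_side.png')[20:190,230:400];cv2.imwrite('pics/g1b.png',cv2.convertScaleAbs(cv2.resize(a,(600,600),interpolation=cv2.INTER_CUBIC),alpha=1.6,beta=20))"
```

```text
(no output)
```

View pics/g1b.png

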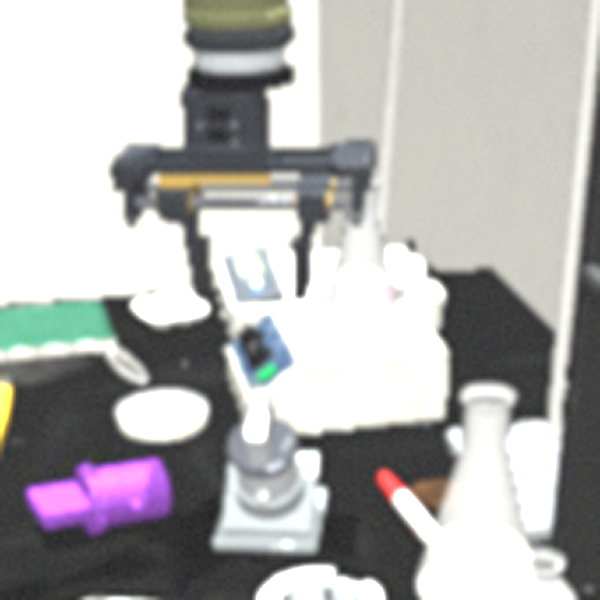

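{"fn": "apply_moves", "kwargs": {
  "delta_pos": [
    [4,-0.1,-0.1],
    [8,-0.2,-0.2],
    [10,-0.2,-0.2],
    [12,-0.2,-0.2],
    [12.3,-0.2,-0.2],
    [12.3,-0.2,-0.2],
    [12.3,-0.2,-0.2]
  ],
  "yaw": [0,0,0,0,0,0,0],
  "gripper": [60,60,60,60,60,60,60]
}}

```text
clock: 6.18
tool_pos: [0.5318, 0.247, 0.1166]
eef_rot: [0.563, 0.426, -0.559, 0.434]
contact_force: [1.1, -0.3, 1.4]
opening: 0.605
```

```bash
python3 -c "
from h import *
save('side','g2_side.png')
plan([.531,.248,.115],165);s=get_state();print(s['tool_pos'],s['contact_force'])
a=cv2.imread('pics/g2_side.png')[60:190,240:370];cv2.imwrite('pics/g2b.png',cv2.convertScaleAbs(cv2.resize(a,(600,600),interpolation=cv2.INTER_CUBIC),alpha=1.3,beta=10))"
```

```text
[0.21, -0.11, -0.01] jaw now -15.0 q [-0.37, 0.83, -0.27, 1.8, 0.4, 0.56, -1.15] axes x [0.012, -0.005, -1.0] yaw(rad, tool down => -world) -0.0
[0.53202434 0.24760004 0.11713847] [-0.44195445 -0.03885372  0.27640472]
```

View pics/g2b.png

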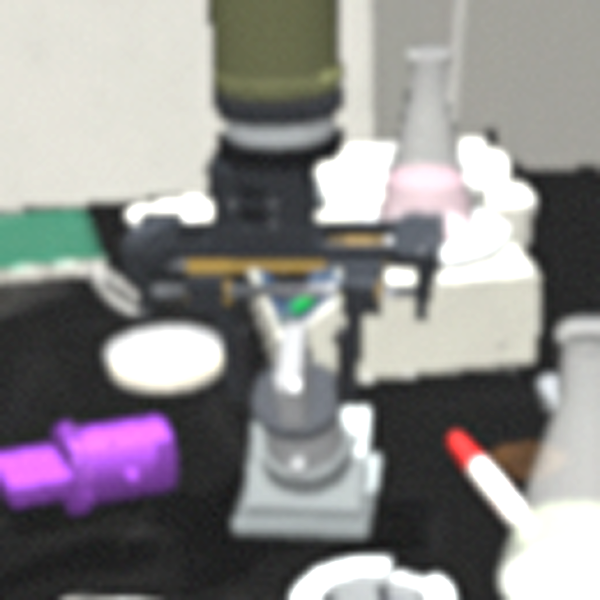

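{"fn": "apply_moves", "kwargs": {
  "delta_pos": [
    [0.1,-0.1,0],
    [0.1,-0.1,0],
    [0.1,-0.1,0],
    [0.1,-0.1,0],
    [0.1,-0.1,0],
    [0.1,-0.1,0],
    [0.1,-0.1,0],
    [0.1,-0.1,0]
  ],
  "yaw": [0,0,0,0,0,0,0,0],
  "gripper": [0,0,0,0,0,0,0,0],
  "force": 40
}}

```text
clock: 6.9
tool_pos: [0.5311, 0.2477, 0.1161]
eef_rot: [0.564, 0.426, -0.559, 0.434]
contact_force: [-0.7, -0.4, -0.1]
opening: 0.176
```

```bash
python3 -c "
from h import *
s=get_state();print(s['tool_pos'],s['contact_force'],s['opening']*88)
d=.045*np.array([-.5*.259,-.5*.966,.866]);plan(s['tool_pos']+d,165)"
```

```text
[0.53110733 0.24768729 0.11607982] [-0.74515896 -0.38700778 -0.08843008] 15.52161979726188
[-3.89, 0.05, 2.26] jaw now -15.0 q [-0.37, 0.83, -0.27, 1.8, 0.4, 0.55, -1.15] axes x [0.012, -0.005, -1.0] yaw(rad, tool down => -world) -0.001
```

{"fn": "apply_moves", "kwargs": {
  "delta_pos": [
    [-0.43,0,0.25],
    [-0.87,0,0.5],
    [-1.3,0,0.75],
    [-1.73,0,1],
    [-2.17,0,1.25],
    [-2.6,0,1.5],
    [-3.03,0,1.75],
    [-3.46,0,2],
    [-3.9,0,2.25],
    [-4.33,0,2.5]
  ],
  "yaw": [0,0,0,0,0,0,0,0,0,0],
  "gripper": [0,0,0,0,0,0,0,0,0,0]
}}

```text
clock: 7.73
tool_pos: [0.524, 0.2235, 0.1599]
eef_rot: [0.564, 0.426, -0.559, 0.434]
contact_force: [0.3, 0.8, -2.6]
opening: 0.179
```

```bash
python3 -c "
from h import *
s=get_state();print(s['tool_pos'],s['contact_force'],s['opening']*88)
save('side','g3_side.png')
a=cv2.imread('pics/g3_side.png')[60:190,240:370];cv2.imwrite('pics/g3b.png',cv2.convertScaleAbs(cv2.resize(a,(600,600),interpolation=cv2.INTER_CUBIC),alpha=1.3,beta=10))"
```

```text
[0.52398403 0.22351805 0.15990128] [ 0.27786383  0.77618116 -2.58928091] 15.729400663665412
```

View pics/g3b.png

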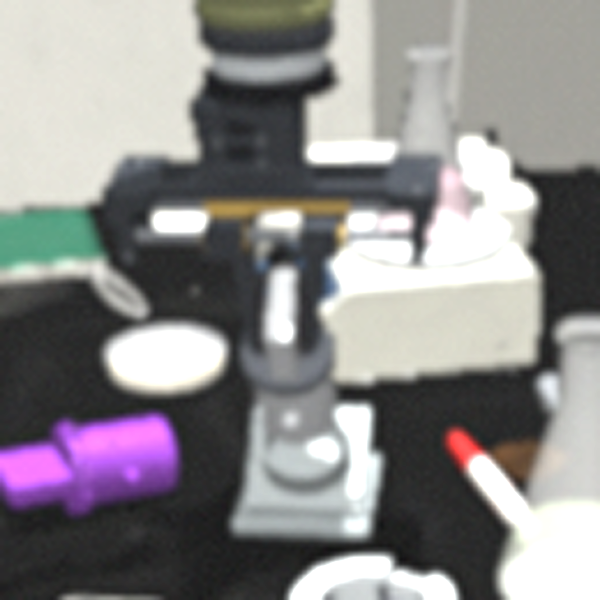

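```bash
python3 -c "
from h import *
plan([.52,.145,.20],165);plan([.52,.145,.11],165)"
```

```text
[-3.91, 1.67, 7.65] jaw now -15.1 q [-0.31, 0.75, -0.3, 1.83, 0.38, 0.61, -1.11] axes x [0.013, -0.005, -1.0] yaw(rad, tool down => -world) -0.001
[5.09, 1.54, 7.63] jaw now -15.1 q [-0.31, 0.75, -0.3, 1.83, 0.38, 0.61, -1.11] axes x [0.013, -0.005, -1.0] yaw(rad, tool down => -world) -0.001
```

{"fn": "apply_moves", "kwargs": {
  "delta_pos": [
    [-1.7,0,1],
    [-3.4,0.4,2],
    [-3.6,0.8,4],
    [-3.6,1.2,6],
    [-2.6,1.6,7.6],
    [-0.6,1.6,7.6],
    [1.4,1.6,7.6],
    [3.4,1.6,7.6],
    [4.8,1.6,7.6],
    [4.8,1.6,7.6]
  ],
  "yaw": [0,0,0,0,0,0,0,0,0,0],
  "gripper": [0,0,0,0,0,0,0,0,0,0]
}}

```text
clock: 8.62
tool_pos: [0.5191, 0.1446, 0.1106]
eef_rot: [0.562, 0.426, -0.56, 0.434]
contact_force: [-0.4, -0.4, -2.8]
opening: 0.179
```

{"fn": "apply_moves", "kwargs": {
  "delta_pos": [
    [0,0,0],
    [0,0,0],
    [0,0,0]
  ],
  "yaw": [0,0,0],
  "gripper": [0,0,0],
  "force": 6
}}

```text
clock: 8.87
tool_pos: [0.5196, 0.1448, 0.1115]
eef_rot: [0.563, 0.426, -0.56, 0.434]
contact_force: [-0.2, 0.1, -2.8]
opening: 0.178
```

```bash
python3 -c "
from h import *
s=get_state();print(s['tool_pos'],s['contact_force'],s['moment'],s['opening']*88)
save('side','g4_side.png')
a=cv2.imread('pics/g4_side.png')[80:230,230:380];cv2.imwrite('pics/g4b.png',cv2.convertScaleAbs(cv2.resize(a,(600,600),interpolation=cv2.INTER_CUBIC),alpha=1.3,beta=10))"
```

```text
[0.51958246 0.14477151 0.11146394] [-0.23190351  0.11786749 -2.78652024] [-0.12683232 -0.0617162   0.02684793] 15.70408116585844
```

View pics/g4b.png

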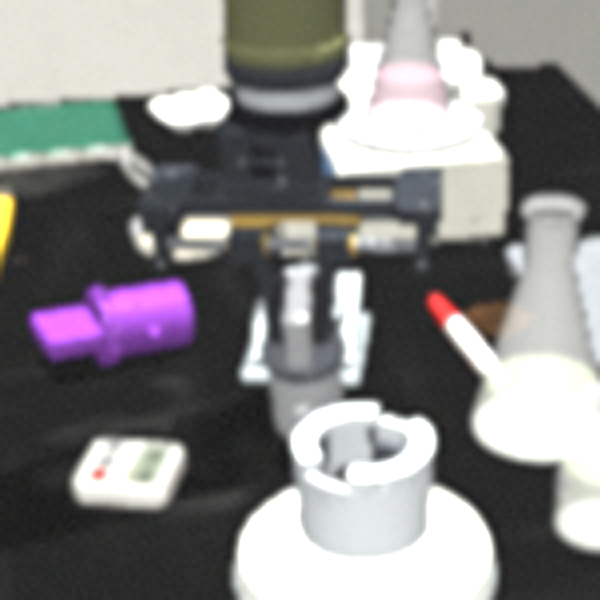

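```bash
cat > ov3.py <<'E'
import sys
from ovj import *
src={'side':sys.argv[1]}
s=get_state(); g=s['tool_pos']+np.array([0,0,.003])
o=[]
for i,l in enumerate([float(a) for a in sys.argv[3:5]]):
    draw(g,np.radians(75),np.radians(l),f'/tmp/o{i}.png',(('side',(270,130,75)),),src); o.append(cv2.imread(f'/tmp/o{i}.png'))
cv2.imwrite(sys.argv[2],np.hstack(o))
E
python3 ov3.py pics/g4_side.png pics/g4c.png 30 10
```

```text
(no output)
```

View pics/g4c.png

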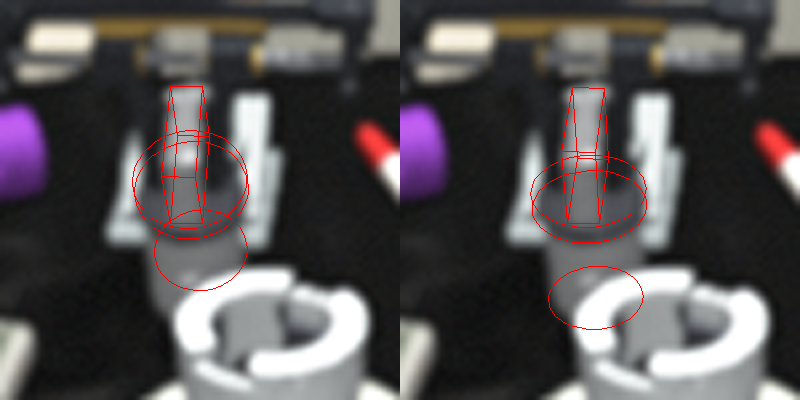

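{"fn": "apply_moves", "kwargs": {
  "delta_pos": [
    [0,0,0],
    [0,0,0],
    [0,0,0],
    [0.5,0,0],
    [1,0,0],
    [1.3,0,0],
    [1.6,0,0],
    [1.8,0,0],
    [2,0,0],
    [2,0,0]
  ],
  "yaw": [0,0,0,0,0,0,0,0,0,0],
  "gripper": [0,0,0,0,0,0,0,0,0,0],
  "force": 4
}}

```text
clock: 9.75
tool_pos: [0.5205, 0.1457, 0.0918]
eef_rot: [0.563, 0.426, -0.559, 0.434]
contact_force: [-0.0, 1.5, 2.5]
opening: 0.181
```

```bash
python3 -c "
from h import *
s=get_state();print(s['tool_pos'],s['contact_force'],s['moment'],s['opening']*88)
save('side','g5_side.png')
";python3 ov3.py pics/g5_side.png pics/g5c.png 10 0
```

```text
[0.52049779 0.14574107 0.09178073] [-0.03826298  1.4990065   2.49371203] [ 0.15881551  0.01643232 -0.01211985] 15.924771352340905
```

View pics/g5c.png

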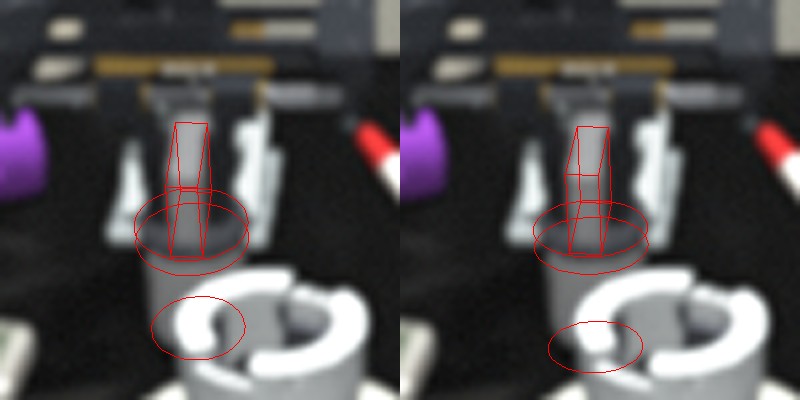

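{"fn": "apply_moves", "kwargs": {
  "delta_pos": [
    [0,0,0],
    [0,0,0],
    [0,0,0],
    [0,0,0],
    [0,0,0],
    [0,0,0]
  ],
  "yaw": [0,0,0,0,0,0],
  "gripper": [22,25,30,30,30,30]
}}

```text
clock: 10.3
tool_pos: [0.5204, 0.1455, 0.0917]
eef_rot: [0.563, 0.426, -0.559, 0.434]
contact_force: [0.9, -0.3, -1.0]
opening: 0.301
```

```bash
python3 -c "
from h import *
s=get_state();print(s['tool_pos'],s['contact_force'],s['moment'],s['opening']*88)
save('side','g6_side.png')
";python3 ov3.py pics/g6_side.png pics/g6c.png 10 0
```

```text
[0.52037572 0.14551322 0.09170973] [ 0.92918331 -0.33679043 -1.01748879] [-0.0232456  -0.07589772 -0.05482985] 26.478757777970376
```

View pics/g6c.png

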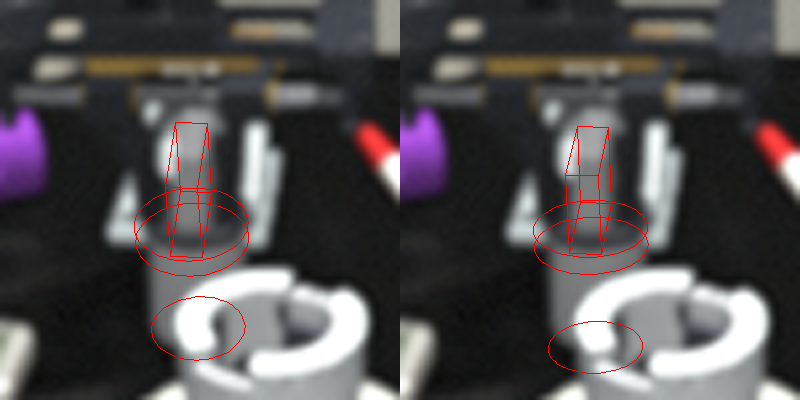

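```bash
cat > ov4.py <<'E'
import sys
from ovj import *
o=[]
for i in (0,1):
    x,y,z,th,l=[float(a) for a in sys.argv[3+i].split(',')]
    draw([x,y,z],np.radians(th),np.radians(l),f'/tmp/o{i}.png',(('side',(270,130,75)),),{'side':sys.argv[1]}); o.append(cv2.imread(f'/tmp/o{i}.png'))
cv2.imwrite(sys.argv[2],np.hstack(o))
E
python3 ov4.py pics/g6_side.png pics/g6d.png .5220,.1513,.094,75,0 .5235,.157,.094,75,0
```

```text
(no output)
```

View pics/g6d.png

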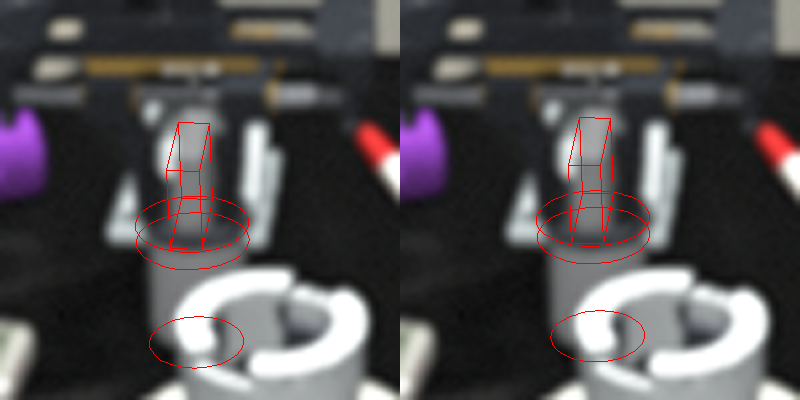

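{"fn": "apply_moves", "kwargs": {
  "delta_pos": [
    [-2,0,0],
    [-5,0,0],
    [-8,0,0],
    [-10,0,4],
    [-10,0,8],
    [-10,0,12],
    [-10,0,16],
    [-10,0,20],
    [-10,0,20]
  ],
  "yaw": [0,0,0,0,0,0,0,0,0],
  "gripper": [40,50,50,50,50,50,50,50,50]
}}

```text
clock: 11.1
tool_pos: [0.4633, -0.0571, 0.1916]
eef_rot: [-0.563, -0.422, 0.565, -0.431]
contact_force: [-0.4, -0.0, -1.2]
opening: 0.503
```

```bash
cat > ov5.py <<'E'
import sys
from ovj import *
x,y,z,th,l=[float(a) for a in sys.argv[3].split(',')]
pre=sys.argv[1]
u=[int(v) for v in (sys.argv[4].split(',') if len(sys.argv)>4 else '240,110,60,270,130,75'.split(','))]
draw([x,y,z],np.radians(th),np.radians(l),sys.argv[2],(('top',u[:3]),('side',u[3:])),{'side':pre+'_side.png','top':pre+'_top.png'})
E
python3 -c "
from h import *
save('side','g7_side.png');save('top','g7_top.png')
for c in('side','top'):print([(x['pixel'],x['score']) for x in spot_point('jar_grip',c)])
print(proj('top',np.array([.523,.157,.094])))
";python3 ov5.py pics/g7 pics/g7o.png .5235,.158,.094,75,0 235,160,60,270,130,75
```

```text
[([245.6, 162.0], 0.71), ([304.1, 161.5], 0.59)]
[([209.4, 259.2], 0.93), ([264.5, 197.3], 0.78)]
[260.66999002 198.74775268]
```

View pics/g7o.png

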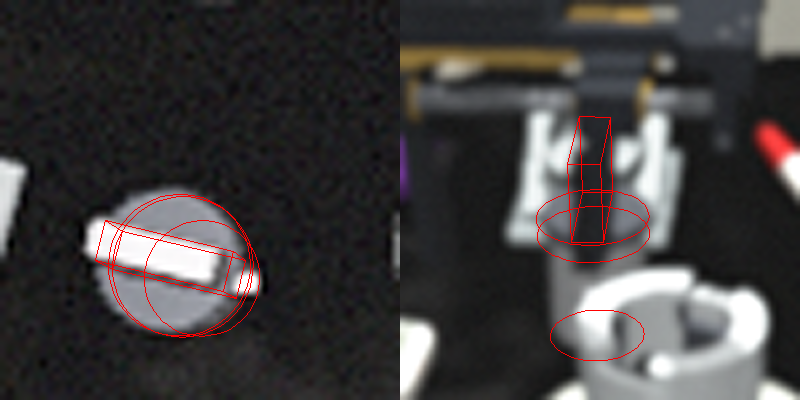

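```bash
python3 ov5.py pics/g7 pics/g7o2.png .5245,.1617,.094,77,0 235,170,45,270,130,75
```

```text
(no output)
```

View pics/g7o2.png

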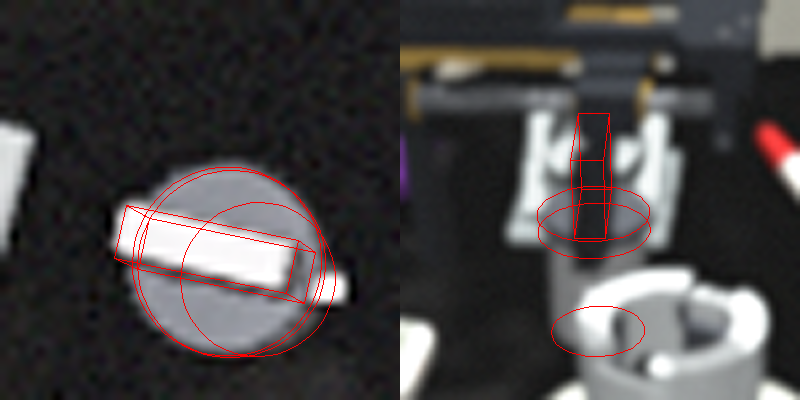

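```bash
python3 -c "
from h import *
plan([.5245,.163,.18],166);plan([.5245,.163,.091],166)"
```

```text
[1.21, 0.05, -21.65] jaw now -15.0 q [0.23, 0.61, -0.36, 2.09, 0.44, 0.51, -0.72] axes x [0.013, -0.004, -1.0] yaw(rad, tool down => -world) -0.017
[10.11, -0.07, -21.66] jaw now -15.0 q [0.23, 0.61, -0.36, 2.09, 0.44, 0.51, -0.72] axes x [0.013, -0.004, -1.0] yaw(rad, tool down => -world) -0.017
```

{"fn": "apply_moves", "kwargs": {
  "delta_pos": [
    [0,0,-4],
    [0.5,0,-8],
    [1,0,-12],
    [1.2,0,-16],
    [1.2,0,-20],
    [1.2,0,-21.6],
    [1.2,0,-21.7],
    [1.2,0,-21.7]
  ],
  "yaw": [-0.02,-0.02,-0.02,-0.02,-0.02,-0.02,-0.02,-0.02],
  "gripper": [60,60,60,60,60,60,60,60]
}}

```text
clock: 11.97
tool_pos: [0.5235, 0.1666, 0.1799]
eef_rot: [0.558, 0.434, -0.552, 0.441]
contact_force: [-0.4, -0.6, -0.8]
opening: 0.6
```

```bash
python3 -c "
from h import *
plan([.5245,.163,.091],166)"
```

```text
[8.89, 0.06, 0.33] jaw now -13.5 q [-0.2, 0.7, -0.33, 1.87, 0.39, 0.62, -1.01] axes x [0.013, -0.003, -1.0] yaw(rad, tool down => -world) 0.008
```

{"fn": "apply_moves", "kwargs": {
  "delta_pos": [
    [3,0.1,0.3],
    [6,0.1,0.3],
    [8,0.1,0.3],
    [8.8,0.1,0.3],
    [8.9,0.1,0.3],
    [8.9,0.1,0.3]
  ],
  "yaw": [0,0,0,0,0,0],
  "gripper": [60,60,60,60,60,50],
  "force": 10
}}

```text
clock: 12.47
tool_pos: [0.5249, 0.1625, 0.0912]
eef_rot: [0.558, 0.434, -0.553, 0.441]
contact_force: [-0.5, -0.7, 0.8]
opening: 0.548
```

```bash
python3 -c "
from h import *
plan([.5245,.163,.091],166);print(get_state()['contact_force'],get_state()['tool_pos'])"
```

```text
[0.02, -0.05, -0.04] jaw now -13.6 q [-0.25, 0.84, -0.24, 1.92, 0.47, 0.42, -1.08] axes x [0.012, -0.004, -1.0] yaw(rad, tool down => -world) 0.008
[-0.53561646 -0.65685083  0.83427979] [0.52485294 0.16253935 0.09118562]
```

{"fn": "apply_moves", "kwargs": {
  "delta_pos": [
    [0,0,0],
    [0,0,0],
    [0,0,0],
    [0,0,0],
    [0,0,0],
    [0,0,0],
    [0,0,0]
  ],
  "yaw": [0,0,0,0,0,0,0],
  "gripper": [0,0,0,0,0,0,0]
}}

```text
clock: 13.05
tool_pos: [0.5254, 0.1628, 0.0917]
eef_rot: [0.559, 0.434, -0.552, 0.441]
contact_force: [-0.4, -1.0, 4.9]
opening: 0.184
```

{"fn": "apply_moves", "kwargs": {
  "delta_pos": [
    [0,0,0],
    [0,0,0],
    [0,0,0],
    [-2,0,0],
    [-4,0,0],
    [-8,0,0],
    [-11,0,0],
    [-11.5,0,0]
  ],
  "yaw": [0,0,0,0,0,0,0,0],
  "gripper": [0,0,0,0,0,0,0,0],
  "force": 55
}}

```text
clock: 13.72
tool_pos: [0.5259, 0.1642, 0.2108]
eef_rot: [0.561, 0.433, -0.55, 0.442]
contact_force: [0.8, -0.0, -2.3]
opening: 0.175
```

```bash
python3 -c "
from h import *
save('side','g8_side.png')
plan([.531,-.009,.215],135.5);s=get_state();print(s['contact_force'],s['tool_pos'],s['opening']*88,s['moment'])
p=s['tool_pos'];print(f'{p[0]:.4f},{p[1]:.4f},{p[2]+.003:.4f}')"
python3 - <<'E'
import subprocess,sys
sys.path.insert(0,'.')
E
python3 -c "
from ovj import *
p=get_state()['tool_pos']+np.array([0,0,.003])
draw(p,np.radians(76.5),0,'pics/g8o.png',(('side',(265,90,90)),),{'side':'pics/g8_side.png'})"
```

```text
[-0.52, 4.61, 16.66] jaw now -13.6 q [-0.17, 0.66, -0.36, 1.85, 0.37, 0.68, -0.99] axes x [0.019, -0.001, -1.0] yaw(rad, tool down => -world) 0.54
[-0.07283209  0.27544834 -3.48232513] [0.52537405 0.1637554  0.20950405] 15.191459320405935 [-0.02617394 -0.07330353  0.02570539]
0.5254,0.1638,0.2125
```

View pics/g8o.png

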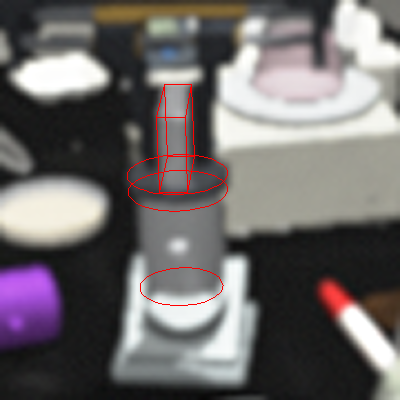

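{"fn": "apply_moves", "kwargs": {
  "delta_pos": [
    [-1,0.5,2],
    [-2,1,4.5],
    [-2,2,7.5],
    [-2,3,10.5],
    [-2,4,13.5],
    [-2,4.6,16],
    [-2,4.6,16.7],
    [-2,4.6,16.7],
    [-2,4.6,16.7]
  ],
  "yaw": [0.05,0.15,0.25,0.35,0.45,0.54,0.54,0.54,0.54],
  "gripper": [0,0,0,0,0,0,0,0,0]
}}

```text
clock: 14.52
tool_pos: [0.5296, -0.0088, 0.2284]
eef_rot: [0.657, 0.271, -0.647, 0.276]
contact_force: [0.9, 0.7, -3.3]
opening: 0.175
```

```bash
python3 -c "
from h import *
save('side','g9_side.png');save('top','g9_top.png')
plan([.531,-.009,.225],135.5);s=get_state();print(s['contact_force'],s['tool_pos'],s['opening']*88,s['moment'])
from ovj import *
p=s['tool_pos']+np.array([0,0,.003])
draw(p,np.radians(45.5),0,'pics/g9o.png',(('side',(280,120,90)),('top',(290,165,60))),{'side':'pics/g9_side.png','top':'pics/g9_top.png'})"
```

```text
[0.41, 0.17, 0.08] jaw now -44.3 q [0.08, 0.6, -0.25, 1.89, 0.23, 0.66, -1.08] axes x [0.018, 0.001, -1.0] yaw(rad, tool down => -world) 0.003
[ 0.4271847   0.65786437 -2.05021318] [ 0.53020553 -0.0072385   0.22905249] 15.326032783600029 [-0.05412643  0.00969695  0.02827462]
```

View pics/g9o.png

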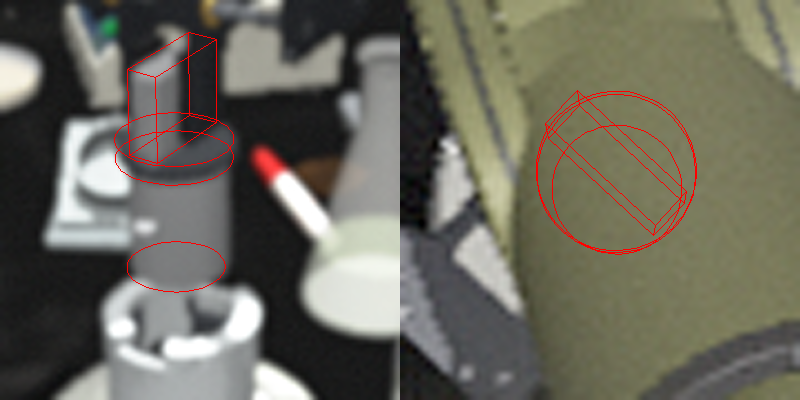

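{"fn": "apply_moves", "kwargs": {
  "delta_pos": [
    [1,0.2,0.1],
    [2,0.2,0.1],
    [3,0.2,0.1],
    [3.5,0.2,0.1],
    [4,0.2,0.1],
    [4,0.2,0.1]
  ],
  "yaw": [0,0,0,0,0,0],
  "gripper": [0,0,0,0,0,0]
}}

```text
clock: 15.12
tool_pos: [0.5309, -0.0092, 0.1877]
eef_rot: [0.657, 0.273, -0.647, 0.277]
contact_force: [-0.0, -0.3, -2.7]
opening: 0.181
```

```bash
python3 -c "
from h import *
save('side','g10_side.png')
plan([.531,-.009,.165],135.5);s=get_state();print(s['contact_force'],s['tool_pos'],s['opening']*88,s['moment'])
from ovj import *
p=s['tool_pos']+np.array([0,0,.003])
draw(p,np.radians(45.5),0,'pics/g10o.png',(('side',(280,120,90)),('side',(295,165,50))),{'side':'pics/g10_side.png'})"
```

```text
[2.34, -0.06, 0.03] jaw now -44.3 q [0.07, 0.66, -0.23, 1.93, 0.26, 0.57, -1.1] axes x [0.016, 0.001, -1.0] yaw(rad, tool down => -world) 0.003
[ 0.43309775 -0.40543678 -2.68540854] [ 0.5313066  -0.00923119  0.18841279] 15.712104716112007 [-0.05509     0.00344531  0.01673635]
```

View pics/g10o.png

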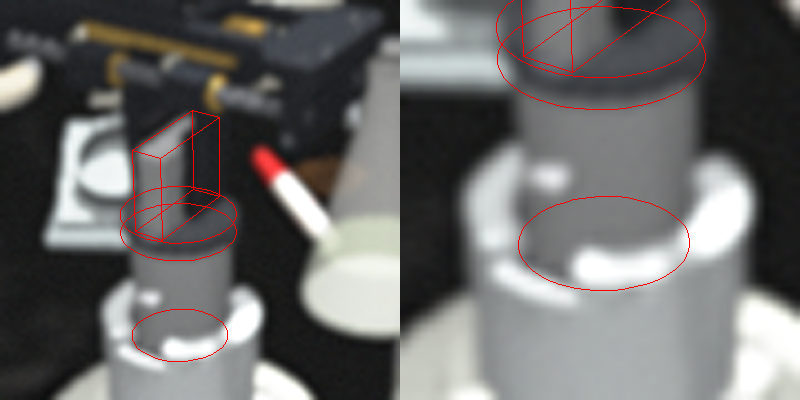

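{"fn": "apply_moves", "kwargs": {
  "delta_pos": [
    [0.4,0,0],
    [0.8,0,0],
    [1.2,0,0],
    [1.6,0,0],
    [2,0,0],
    [2,0,0]
  ],
  "yaw": [0,0,0,0,0,0],
  "gripper": [0,0,0,0,0,0],
  "force": 60
}}

```text
clock: 15.67
tool_pos: [0.5312, -0.0093, 0.1676]
eef_rot: [0.656, 0.273, -0.647, 0.277]
contact_force: [-0.3, 0.4, -2.9]
opening: 0.173
```

```bash
python3 -c "
from h import *
save('side','g11_side.png')
plan([.531,-.009,.15],135.5);s=get_state();print(s['contact_force'],s['tool_pos'],s['opening']*88,s['moment'])
from ovj import *
p=s['tool_pos']+np.array([0,0,.003])
draw(p,np.radians(45.5),0,'pics/g11o.png',(('side',(280,120,90)),('side',(295,165,50))),{'side':'pics/g11_side.png'})"
```

```text
[1.79, -0.06, 0.03] jaw now -44.3 q [0.06, 0.69, -0.21, 1.94, 0.28, 0.52, -1.12] axes x [0.015, 0.0, -1.0] yaw(rad, tool down => -world) 0.004
[ 0.75892463  0.82983208 -3.12325707] [ 0.53133459 -0.00924485  0.16794219] 15.532640002463731 [ 0.01606407 -0.01382519  0.01082566]
```

View pics/g11o.png

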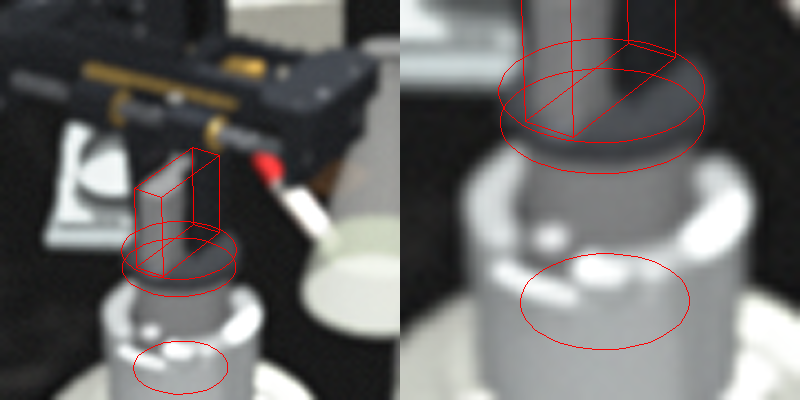

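{"fn": "apply_moves", "kwargs": {
  "delta_pos": [
    [0.3,0,0],
    [0.6,0,0],
    [0.9,0,0],
    [1.2,0,0],
    [1.5,0,0],
    [1.7,0,0],
    [1.7,0,0]
  ],
  "yaw": [0,0,0,0,0,0,0],
  "gripper": [0,0,0,0,0,0,0]
}}

```text
clock: 16.3
tool_pos: [0.5313, -0.0086, 0.1537]
eef_rot: [0.657, 0.273, -0.646, 0.277]
contact_force: [-1.7, 0.4, -1.6]
opening: 0.177
```

```bash
python3 -c "
from h import *
save('side','g12_side.png')
plan([.531,-.009,.15],135.5);s=get_state();print(s['contact_force'],s['tool_pos'],s['opening']*88,s['moment'])
from ovj import *
p=s['tool_pos']+np.array([0,0,.003])
draw(p,np.radians(45.5),0,'pics/g12o.png',(('side',(280,120,90)),('side',(295,165,50))),{'side':'pics/g12_side.png'})"
```

```text
[0.24, 0.0, 0.03] jaw now -44.3 q [0.05, 0.72, -0.2, 1.95, 0.29, 0.48, -1.13] axes x [0.016, 0.001, -1.0] yaw(rad, tool down => -world) 0.004
[-1.97338689  0.7304048  -0.4105077 ] [ 0.53114052 -0.00879628  0.15242067] 15.305698739341711 [ 0.24882569  0.61844388 -0.08487794]
```

View pics/g12o.png

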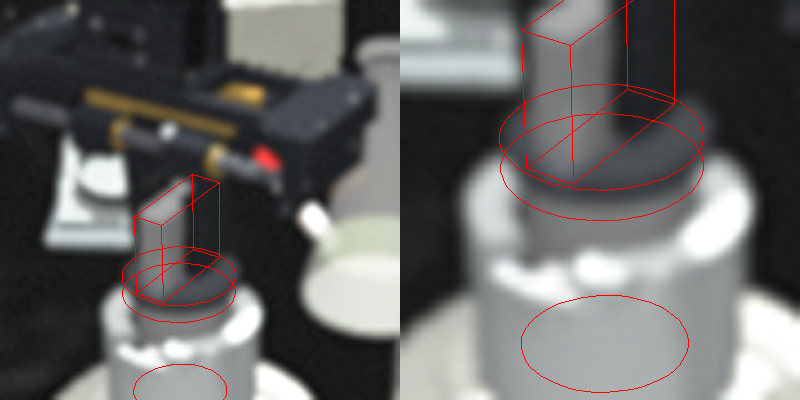

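{"fn": "apply_moves", "kwargs": {
  "delta_pos": [
    [0.3,0,0],
    [0.4,0,0],
    [0.45,0,0],
    [0.5,0,0],
    [0.6,0,0]
  ],
  "yaw": [0.05,0.13,0.22,0.31,0.4],
  "gripper": [0,0,0,0,0]
}}

```text
clock: 16.77
tool_pos: [0.5323, -0.0074, 0.1496]
eef_rot: [0.7, 0.139, -0.686, 0.141]
contact_force: [-8.3, 3.0, 39.6]
opening: 0.178
```

```bash
python3 -c "
from h import *
plan([.531,-.009,.141],63.5);s=get_state();print(s['contact_force'],s['tool_pos'],s['opening']*88,s['moment'])"
```

```text
[0.86, 0.09, 0.2] jaw now -67.1 q [-0.02, 0.72, -0.09, 1.96, 0.14, 0.45, -1.38] axes x [0.02, 0.001, -1.0] yaw(rad, tool down => -world) 0.862
[-8.30633248  3.03799188 39.64324821] [ 0.53234534 -0.00741659  0.1496215 ] 15.700781481987557 [0.73688019 2.01803322 1.13667132]
```

{"fn": "apply_moves", "kwargs": {
  "delta_pos": [
    [-0.15,0,0.1],
    [-0.2,0.1,0.2]
  ],
  "yaw": [0,0],
  "gripper": [0,0]
}}

```text
clock: 16.93
tool_pos: [0.5299, -0.0081, 0.1514]
eef_rot: [0.699, 0.14, -0.686, 0.141]
contact_force: [-2.3, 3.5, 0.0]
opening: 0.176
```

```bash
python3 -c "
from h import *
save('side','g13_side.png')
plan([.531,-.009,.141],63.5);s=get_state();print(s['contact_force'],s['tool_pos'],s['opening']*88,s['moment'])
from ovj import *
p=s['tool_pos']+np.array([0,0,.001])
draw(p,np.radians(23),0,'pics/g13o.png',(('side',(280,120,90)),('side',(295,165,50))),{'side':'pics/g13_side.png'})"
```

```text
[1.04, 0.12, -0.04] jaw now -67.0 q [-0.01, 0.71, -0.09, 1.96, 0.14, 0.45, -1.38] axes x [0.018, 0.003, -1.0] yaw(rad, tool down => -world) 0.863
[-3.54103948  3.32602153  5.17365036] [ 0.53000491 -0.00805385  0.15135934] 15.623301934028825 [ 0.87321604  0.97441174 -0.03525887]
```

View pics/g13o.png

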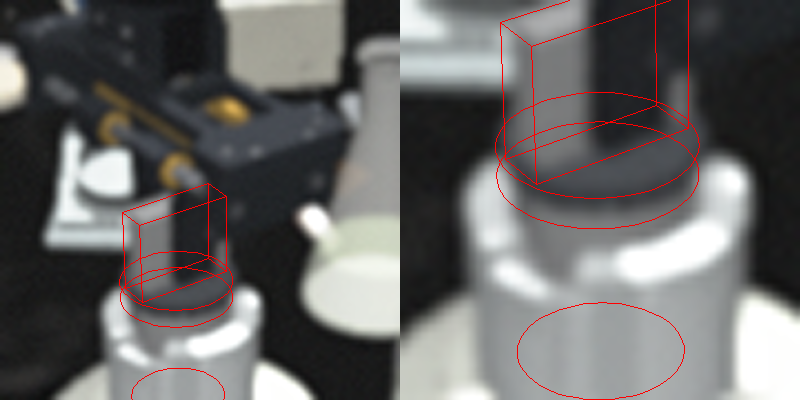

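{"fn": "apply_moves", "kwargs": {
  "delta_pos": [
    [0.05,0,0],
    [0.1,0,0],
    [0.2,0,0]
  ],
  "yaw": [0.08,0.16,0.24],
  "gripper": [0,0,0]
}}

```text
clock: 17.23
tool_pos: [0.5306, -0.0075, 0.1495]
eef_rot: [0.712, 0.057, -0.698, 0.056]
contact_force: [-2.1, 1.5, 7.4]
opening: 0.175
```

```bash
python3 -c "
from h import *
plan([.531,-.009,.141],63.5);s=get_state();print(s['contact_force'],s['tool_pos'],s['opening']*88,s['moment'])"
```

```text
[0.85, 0.15, -0.0] jaw now -80.8 q [-0.05, 0.72, -0.03, 1.97, 0.05, 0.44, -1.53] axes x [0.019, 0.003, -1.0] yaw(rad, tool down => -world) 0.622
[-2.11709908  1.54209416  7.39497438] [ 0.53056549 -0.00751098  0.14949262] 15.37124536127115 [0.57999729 0.72803341 0.38090907]
```

{"fn": "apply_moves", "kwargs": {
  "delta_pos": [
    [0.15,0.05,0],
    [0.3,0.1,0],
    [0.45,0.1,0]
  ],
  "yaw": [0.1,0.2,0.3],
  "gripper": [0,0,0]
}}

```text
clock: 17.48
tool_pos: [0.5311, -0.0074, 0.1453]
eef_rot: [0.712, -0.048, -0.699, -0.052]
contact_force: [-3.1, 3.3, 10.1]
opening: 0.175
```

```bash
python3 -c "
from h import *
plan([.531,-.009,.141],63.5);s=get_state();print(s['contact_force'],s['tool_pos'],s['opening']*88,s['moment'])"
```

```text
[0.43, 0.16, -0.0] jaw now -98.1 q [-0.09, 0.73, 0.04, 1.97, -0.07, 0.43, -1.72] axes x [0.02, 0.005, -1.0] yaw(rad, tool down => -world) 0.321
[-3.12358593  3.27667753 10.06279387] [ 0.5311168  -0.00742447  0.14533967] 15.436461235861353 [0.93221884 0.90254081 0.3462821 ]
```

{"fn": "apply_moves", "kwargs": {
  "delta_pos": [
    [0.15,0,0],
    [0.3,0,0],
    [0.4,0,0],
    [0.5,0,0],
    [0.55,0,0]
  ],
  "yaw": [0.1,0.2,0.3,0.32,0.32],
  "gripper": [0,0,0,0,0]
}}

```text
clock: 17.9
tool_pos: [0.5319, -0.0067, 0.1414]
eef_rot: [0.695, -0.157, -0.682, -0.165]
contact_force: [-5.3, 2.4, 26.0]
opening: 0.176
```

```bash
python3 -c "
from h import *
plan([.531,-.009,.141],63.5);s=get_state();print(s['contact_force'],s['tool_pos'],s['opening']*88,s['moment'])"
```

```text
[0.03, 0.25, -0.02] jaw now -116.3 q [-0.14, 0.74, 0.11, 1.97, -0.2, 0.42, -1.91] axes x [0.021, 0.006, -1.0] yaw(rad, tool down => -world) 0.003
[-5.33415282  2.41742121 25.95517157] [ 0.53187736 -0.0066677   0.14137421] 15.519331576285115 [0.5898778  1.65616326 0.35127748]
```

{"fn": "apply_moves", "kwargs": {
  "delta_pos": [
    [0.1,0,0],
    [0.15,0,0],
    [0.15,0,0],
    [0.15,0,0]
  ],
  "yaw": [0.05,-0.04,0.04,0],
  "gripper": [0,0,0,0]
}}

```text
clock: 18.23
tool_pos: [0.5324, -0.0067, 0.1414]
eef_rot: [0.695, -0.158, -0.681, -0.166]
contact_force: [-5.9, 1.7, 19.0]
opening: 0.178
```

```bash
python3 -c "
from h import *
save('side','g14_side.png')
plan([.531,-.009,.141],63.5);s=get_state();print(s['contact_force'],s['tool_pos'],s['opening']*88,s['moment'])
from ovj import *
p=np.array([.531,-.008,.144])
draw(p,np.radians(-26.5),0,'pics/g14o.png',(('side',(280,120,90)),('side',(295,165,50))),{'side':'pics/g14_side.png'})"
```

```text
[0.04, 0.26, 0.02] jaw now -116.2 q [-0.14, 0.74, 0.11, 1.97, -0.2, 0.42, -1.91] axes x [0.022, 0.006, -1.0] yaw(rad, tool down => -world) 0.005
[-5.49210101  2.92348091 19.1936145 ] [ 0.53229101 -0.0067189   0.14140245] 15.593950050453824 [ 0.40429391  1.44923605 -0.38974498]
```

View pics/g14o.png

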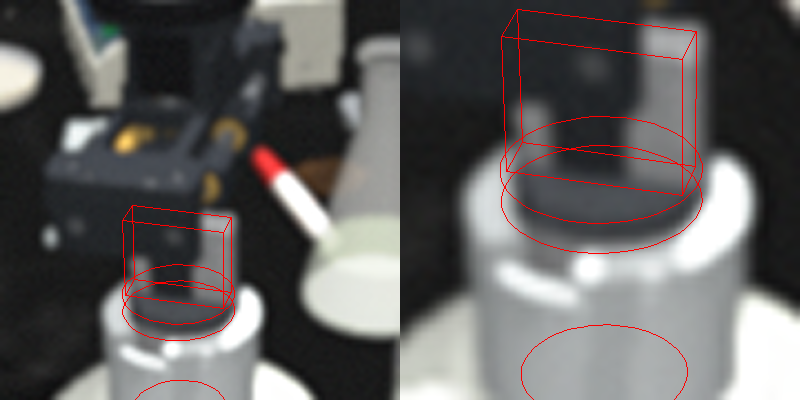

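{"fn": "apply_moves", "kwargs": {
  "delta_pos": [
    [0,0,0],
    [0,0,0],
    [0,0,0],
    [0,0,0],
    [-3,0,0],
    [-6,0,0],
    [-9,0,0],
    [-11,0,0]
  ],
  "yaw": [0,0,0,0,0,0,0,0],
  "gripper": [25,35,40,40,40,40,20,0]
}}

```text
clock: 18.95
tool_pos: [0.5308, -0.0078, 0.2535]
eef_rot: [0.697, -0.156, -0.681, -0.164]
contact_force: [0.1, 0.4, 0.2]
opening: 0.274
```

```bash
python3 -c "
from h import *
plan(iso(-.1,0,.2),111.5);plan(iso(-.09,0,.114),111.5);s=get_state();print(s['contact_force'],s['tool_pos'],s['opening']*88,s['clock'])"
```

```text
[4.89, 34.08, -4.63] jaw now -116.2 q [-0.18, 0.56, 0.18, 1.88, -0.16, 0.69, -1.94] axes x [0.024, 0.006, -1.0] yaw(rad, tool down => -world) -0.833
[13.51, 33.48, -5.14] jaw now -116.2 q [-0.18, 0.56, 0.18, 1.88, -0.16, 0.69, -1.94] axes x [0.024, 0.006, -1.0] yaw(rad, tool down => -world) -0.833
[0.06290068 0.3665029  0.17657788] [ 0.53077499 -0.00777692  0.25348545] 24.118104851648027 18.95
```

{"fn": "apply_moves", "kwargs": {
  "delta_pos": [
    [0,4,-0.5],
    [1,8,-1],
    [1.5,12,-1.6],
    [2,16,-2.2],
    [2.5,20,-2.7],
    [3,24,-3.3],
    [3,28,-3.8],
    [3,31,-4.2],
    [3,34,-4.6],
    [3,34,-4.6]
  ],
  "yaw": [-0.09,-0.18,-0.27,-0.36,-0.45,-0.54,-0.63,-0.72,-0.83,-0.83],
  "gripper": [0,0,0,0,0,0,0,0,0,0]
}}

```text
clock: 19.78
tool_pos: [0.4183, -0.3412, 0.2182]
eef_rot: [0.703, 0.127, -0.687, 0.129]
contact_force: [-0.1, 0.3, 1.0]
opening: 0.01
```

```bash
python3 -c "
from h import *
save('side','h1_side.png');save('top','h1_top.png')
plan(iso(-.09,0,.114),111.5);s=get_state();print(s['tool_pos'],s['opening']*88,s['clock'])
for c in('side','top'):print([(x['pixel'],x['score']) for x in spot_point('jar_grip',c)])
from ovj import *
p=np.array([.531,-.009,.144])
draw(p,np.radians(-26.5),0,'pics/h1o.png',(('top',(298,170,50)),('side',(295,165,50))),{'side':'pics/h1_side.png','top':'pics/h1_top.png'})"
```

```text
[10.46, -0.07, -0.89] jaw now -68.9 q [0.69, 0.62, -0.16, 1.88, 0.12, 0.64, -0.74] axes x [0.024, 0.006, -1.0] yaw(rad, tool down => -world) -0.008
[ 0.42167672 -0.33442809  0.21834429] 0.3125736400168997 19.8833
[([319.8, 175.1], 0.97)]
[([209.8, 260.7], 0.96), ([321.5, 186.8], 0.79)]
```

View pics/h1o.png

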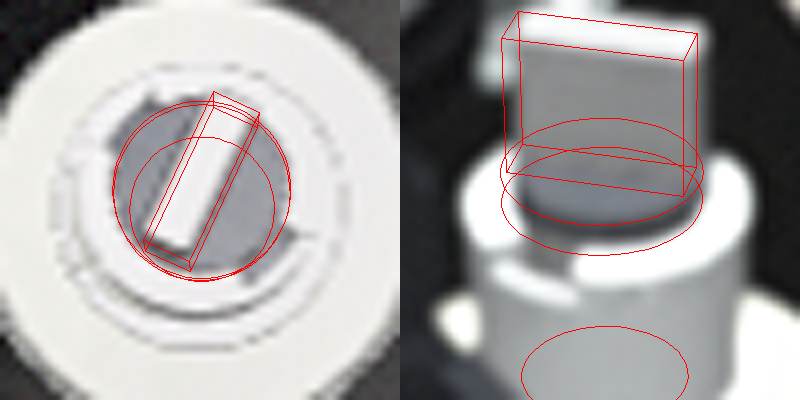

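View pics/h1_side.png

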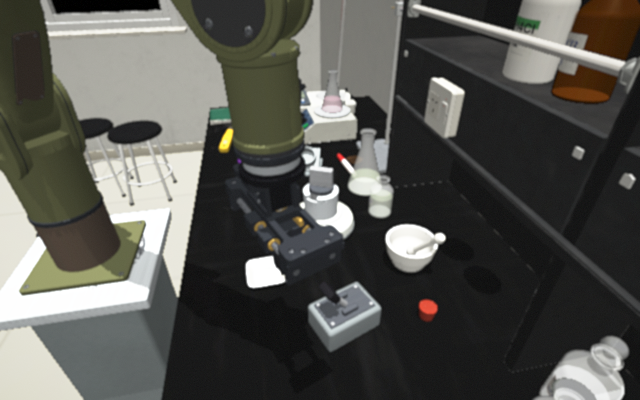

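```bash
python3 -c "
import cv2,numpy as np
o=[]
for n in('g12','g14','h1'):
    a=cv2.imread(f'pics/{n}_side.png')[160:210,300:345]; o.append(cv2.resize(a,(266,296),interpolation=cv2.INTER_CUBIC))
    g=a.astype(int).mean(2)
    print(n); print(g[:, 18:27].mean(1).astype(int).tolist())
cv2.imwrite('pics/cmp.png',np.hstack(o))
g=cv2.imread('pics/avg_side.png')[160:210,300:345].astype(int).mean(2);print(g[:,18:27].mean(1).astype(int).tolist())
"
```

```text
g12
[61, 82, 92, 90, 81, 78, 77, 74, 69, 65, 64, 63, 62, 61, 61, 61, 62, 61, 61, 61, 63, 70, 80, 86, 85, 83, 78, 71, 63, 69, 93, 115, 126, 127, 128, 140, 180, 223, 235, 228, 202, 175, 171, 171, 172, 173, 173, 173, 174, 174]
g14
[79, 73, 64, 54, 46, 42, 41, 48, 56, 60, 63, 63, 63, 63, 60, 55, 52, 53, 57, 65, 71, 74, 73, 72, 71, 71, 72, 76, 79, 81, 80, 78, 69, 62, 77, 122, 178, 220, 228, 216, 186, 167, 166, 165, 164, 164, 165, 165, 166, 167]
h1
[121, 117, 111, 108, 104, 105, 144, 208, 244, 248, 238, 198, 153, 136, 136, 138, 138, 138, 138, 138, 139, 138, 135, 133, 132, 130, 126, 124, 128, 130, 129, 119, 96, 70, 85, 165, 247, 255, 255, 254, 221, 179, 173, 175, 175, 176, 177, 177, 177, 177]
[122, 118, 113, 110, 107, 102, 96, 91, 91, 90, 83, 77, 75, 73, 68, 59, 43, 28, 23, 54, 134, 201, 210, 224, 224, 195, 168, 147, 142, 140, 137, 132, 123, 118, 128, 184, 249, 255, 255, 254, 223, 181, 176, 177, 177, 178, 179, 179, 179, 179]
```

View pics/cmp.png

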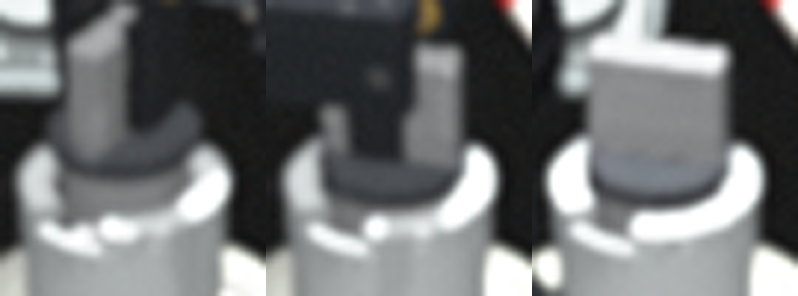

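```bash
python3 -c "
from h import *
c=np.array([.531,-.009]);cam=np.array(camera_params('side')['position'][:2]);u=(cam-c)/np.linalg.norm(cam-c)
for r,z in((.0285,.109),(.029,.112),(.029,.114),(.029,.121),(.029,.122)):
    p=proj('side',np.array([*(c+u*r),z]));print(r,z,p-[300,160])
t=np.radians(-26.5);w=np.array([np.cos(t),np.sin(t)])
# wing top mid front edge
n=np.array([w[1],-w[0]])
for z in(.166,.169):
  for s in(-.008,.008): print(z,s,proj('side',np.array([*(c+n*s),z]))-[300,160])
"
```

```text
0.0285 0.109 [19.90495153 37.40672769]
0.029 0.112 [19.88971088 36.41553999]
0.029 0.114 [19.87824684 35.66996653]
0.029 0.121 [19.83787161 33.04413045]
0.029 0.122 [19.83207162 32.66692306]
0.166 -0.008 [20.4231635   7.26664573]
0.166 0.008 [18.49673437 10.68020523]
0.169 -0.008 [20.40706361  6.08696516]
0.169 0.008 [18.47631253  9.48892218]
```

```bash
python3 -c "
from h import *
plan([.531,-.008,.22],None)"
```

```text
[0.36, -26.21, -21.83] jaw now -68.6 q [0.69, 0.62, -0.16, 1.88, 0.12, 0.64, -0.74] axes x [0.025, 0.007, -1.0]
```

{"fn": "apply_moves", "kwargs": {
  "delta_pos": [
    [-0.5,-3,-2.5],
    [-0.5,-6,-5],
    [-0.5,-9,-7.5],
    [-0.5,-12,-10],
    [-0.5,-15,-12.5],
    [-0.5,-18,-15],
    [-0.3,-21,-17.5],
    [0,-24,-20],
    [0.2,-26.2,-21.8],
    [0.2,-26.2,-21.8]
  ],
  "yaw": [0,0,0,0,0,0,0,0,0,0],
  "gripper": [0,0,0,0,0,0,0,0,0,0]
}}

```text
clock: 20.82
tool_pos: [0.5323, 0.0028, 0.2215]
eef_rot: [0.704, 0.139, -0.684, 0.133]
contact_force: [0.4, 0.6, 0.3]
opening: 0.007
```

```bash
python3 -c "
from h import *
plan([.531,-.008,.183],None);print(get_state()['tool_pos'])"
```

```text
[3.83, 0.96, 0.65] jaw now -67.8 q [-0.03, 0.6, -0.09, 1.91, 0.07, 0.61, -1.34] axes x [0.027, 0.014, -1.0]
[0.53233268 0.00283478 0.22150584]
```

{"fn": "apply_moves", "kwargs": {
  "delta_pos": [
    [1,0.5,0.3],
    [2,1,0.7],
    [3,1,0.7],
    [3.6,1,0.7],
    [3.8,1,0.7],
    [3.9,1,0.7]
  ],
  "yaw": [0,0,0,0,0,0],
  "gripper": [0,0,0,0,0,0]
}}

```text
clock: 21.32
tool_pos: [0.5304, -0.0081, 0.1819]
eef_rot: [0.704, 0.139, -0.684, 0.133]
contact_force: [0.4, 0.6, -0.3]
opening: 0.005
```

{"fn": "apply_moves", "kwargs": {
  "delta_pos": [
    [0.1,0,0],
    [0.2,0,0],
    [0.3,0,0]
  ],
  "yaw": [0,0,0],
  "gripper": [0,0,0]
}}

```text
clock: 21.57
tool_pos: [0.5309, -0.0078, 0.1804]
eef_rot: [0.704, 0.139, -0.683, 0.133]
contact_force: [-5.0, 0.4, 21.6]
opening: 0.007
```

{"fn": "apply_moves", "kwargs": {
  "delta_pos": [
    [-2,0,0],
    [-4,0,0],
    [-4,3,2],
    [-4,6,5],
    [-4,9,8],
    [-4,12,10.5],
    [-4,15,13],
    [-4,18,15.5],
    [-4,21,18],
    [-4,24,20.5]
  ],
  "yaw": [0,0,0,0,0,0,0,0,0,0],
  "gripper": [0,0,0,0,0,0,0,0,0,0]
}}

```text
clock: 22.4
tool_pos: [0.4303, -0.31, 0.214]
eef_rot: [0.704, 0.139, -0.683, 0.133]
contact_force: [0.9, -0.6, 0.0]
opening: 0.005
```

```bash
python3 -c "
from h import *
plan(iso(-.1,0,.22),111.5);plan(iso(-.09,0,.114),111.5);print(get_state()['tool_pos'])"
```

```text
[-0.66, 1.91, 1.55] jaw now -67.8 q [0.66, 0.62, -0.17, 1.91, 0.13, 0.61, -0.77] axes x [0.028, 0.013, -1.0] yaw(rad, tool down => -world) 0.013
[9.97, 1.95, 0.89] jaw now -67.8 q [0.66, 0.62, -0.17, 1.91, 0.13, 0.61, -0.77] axes x [0.028, 0.013, -1.0] yaw(rad, tool down => -world) 0.013
[ 0.43028278 -0.30996082  0.21396452]
```

{"fn": "apply_moves", "kwargs": {
  "delta_pos": [
    [0,1.9,1.5],
    [0,1.9,1.5],
    [4,1.9,1.2],
    [8,1.9,1],
    [10,1.9,0.9],
    [10,1.9,0.9],
    [10,1.9,0.9]
  ],
  "yaw": [0,0.01,0.01,0.01,0.01,0.01,0.01],
  "gripper": [0,0,0,0,0,0,0]
}}

```text
clock: 22.98
tool_pos: [0.432, -0.3289, 0.1135]
eef_rot: [0.705, 0.136, -0.684, 0.13]
contact_force: [0.6, -1.3, 1.0]
opening: 0.006
```

```bash
python3 -c "
from h import *
plan(iso(.012,0,.114),111.5);print(get_state()['tool_pos'],get_state()['contact_force'])"
```

```text
[0.26, 0.14, -10.18] jaw now -68.3 q [0.66, 0.79, -0.13, 1.94, 0.17, 0.4, -0.78] axes x [0.027, 0.015, -1.0] yaw(rad, tool down => -world) 0.003
[ 0.43197586 -0.32892205  0.11347254] [ 0.59183016 -1.2868196   0.98274429]
```

{"fn": "apply_moves", "kwargs": {
  "delta_pos": [
    [0,0.1,-2],
    [0,0.1,-4],
    [0.1,0.1,-6],
    [0.2,0.1,-8],
    [0.2,0.1,-9.5],
    [0.2,0.1,-10.3],
    [0.2,0.1,-8],
    [-2,0.1,-6],
    [-6,0.1,-5],
    [-10,0.1,-3]
  ],
  "yaw": [0,0,0,0,0,0,0,0,0,0],
  "gripper": [0,0,0,0,0,0,0,0,0,0]
}}

```text
clock: 23.82
tool_pos: [0.4585, -0.3195, 0.2138]
eef_rot: [0.705, 0.136, -0.684, 0.13]
contact_force: [1.6, -0.7, 0.1]
opening: 0.005
```

{"fn": "apply_moves", "kwargs": {
  "delta_pos": [
    [-2,0,4],
    [-4,0,8],
    [-4,0,8]
  ],
  "yaw": [0,0,0],
  "gripper": [0,0,0]
}}

```text
clock: 24.07
tool_pos: [0.3768, -0.3542, 0.2555]
eef_rot: [0.705, 0.131, -0.685, 0.129]
contact_force: [-1.1, 0.3, -0.3]
opening: 0.003
```

```bash
python3 -c "
from h import *
save('side','k_side.png');save('top','k_top.png');print(get_state()['tool_pos'],get_state()['contact_force'])"
python3 ovi.py .516 -.297 21.5 pics/k.png 1.2 pics/k
```

```text
[ 0.38115251 -0.3517506   0.25370121] [ 1.40541033 -0.04028905  0.61056099]
[ 0.54489443 -0.28561818  0.10139346]
```

View pics/k.png

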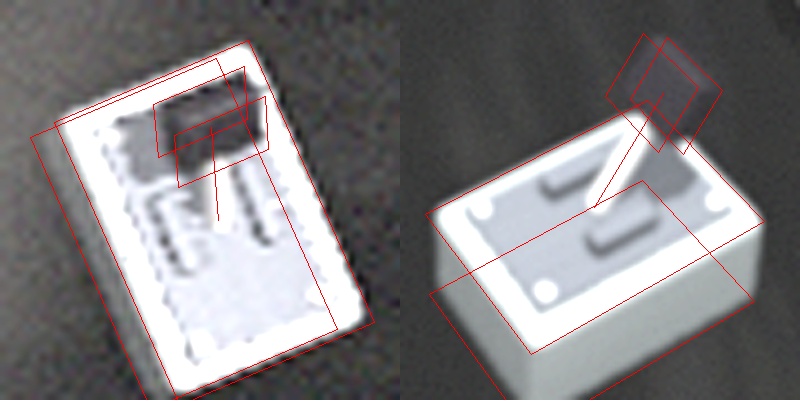

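View pics/k_top.png

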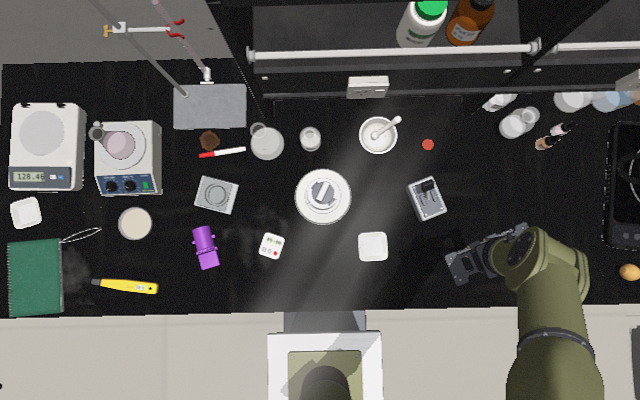

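View pics/k_side.png

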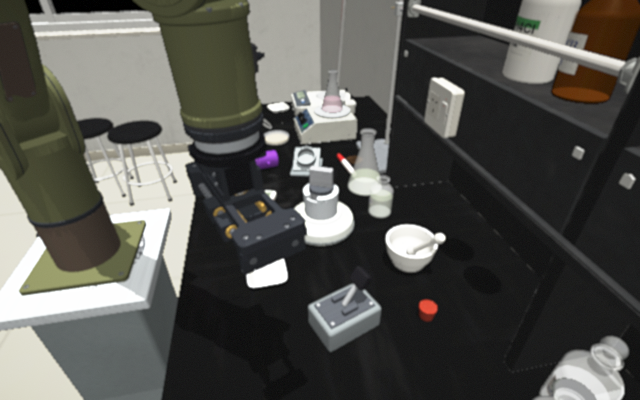

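The isolator handle is back at on, leaning away from the robot at side (360,275). The jar stands in the mill at top (322,191), and the bystanders are where they were. The robot is clear of everything, so I'm handing in.

```bash
python3 -c "
from plant import *
print(finish_job())"
```

```text
the job is handed in; nothing more can be done
None
```

The job is handed in at about 24 s of the 70 s. My checks indicate the jar is fully home and the isolator is back on, but the hand-in gave no verdict.

- **What I did:** I flipped the isolator off and drew the steel jar out along its axis. It was still about 10° off upright in the fingers, so I set it on the bench to stand straight and regrasped it. I then lowered it with its ears in the gaps and pressed and turned it 72° clockwise. After letting go, I pressed the wing once from above, then flipped the isolator on and moved clear.
- **Jar seated:** pressing with about 22 N, I met the wing's top at 0.166 m, which is where it should be with the foot on the floor (good to about 1 mm). The top-view overlay matched an upright jar at the mill's centre.
- **Isolator and bystanders:** the last pictures show the handle at on and the bystanders where they were, judged by eye. The arm was touching nothing.
- **Disagreements:**
  - In the side view, the lid and holder edges sat 1 to 2 pixels (about 3 to 5 mm) above my model. I put this down to calibration and blur, because the contact height and the wing's top edge both fitted.
  - The wrist force peaked at about 40 N once, early in the twist, and I backed off at once.

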